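# Draw block blanks from the magazine, warm them and check the plate

### The arm

A 6-joint arm with a two-finger parallel gripper is mounted at the origin on the work surface; the furniture and walls round the work are solid. World frame = base frame: x ahead of the robot, y to its left, z up, the work surface at z = 0. Lengths are in m, angles in degrees, forces in N, time in s.
With the tool pointing down it reaches from about 0.4 to 0.825 m from the base axis. Payload 7 kg.
Tool frame: the origin (TCP) lies at the very end of the fingers, on their centre line; the grasp point (between the pads) lies 19 mm behind it; z points along the fingers, y is the line along which they close (so a half turn about z gives the same grasp; the last joint's range is limited). The gripper opens to 88 mm and grips with 3 to 60 N. Pads are 19 mm wide; open, the fingers measure 130 mm over their backs; the gripper's body (78 mm by 193 mm) begins 47 mm behind the grasp point.
Start: joints at [16.507, 20.546, 0.682, 0, -70.136, -16.507], TCP at [0.675, -0, 0.227] pointing down, gripper open.
Joint ranges: [-176.03, 176.03], [-82.01, 121.73], [-58.28, 71.71], [-173.87, 95.51], [-174.79, -0.11], [-173.66, 173.66]. Speed limits (degrees/s): [136.94, 136.94, 172.46, 180, 180, 180].

### API

Orientations are given as [roll, pitch, yaw] about the fixed x, y, z axes, in that order (R = Rz(yaw) Ry(pitch) Rx(roll)).
In Python, from plant import ctrl, cams, workorder gives the robot as it stands.
- The arm moves only by the tool play_rows, never from a script. Its argument "motion" is a list of rows, each an object of numbers: "x", "y", "z": the shift along the tool's x, y, z normalised to -1 to 1, where 1 is 0.025 m; "rx", "ry", "rz": the turn, a rotation vector about the tool's x, y, z normalised to -1 to 1, where 1 is 4 degrees. A call has 1 to 20 rows; each row shifts and turns the commanded pose from where the row before left it, along the tool's axes as they then stand; what a row does not reach is not made up. A row lasts 1/8 s, in which the tool goes at most 62.5 mm and 10.7 degrees, less where a joint would pass 70% of its speed; a pose out of reach is approached as far as the arm can. A call with a number of a shift or a turn outside -1 to 1 is refused whole. A call with a gripper value outside its range is refused whole. "fingers" is the opening, from -1 (shut) to 1 (fully open), set as the call begins (left out, the last holds). The fingers move at their own pace and stop on an object; the grip force is fixed at half the most. Time passes only in rows, so rows that do not move let the fingers close. It gives the time, the measured TCP pose, the force, the opening and the grip force at its end, in the units of the state.
- ctrl.get_obs(): the state, without advancing time (a new reading comes with each control period).
- cams.snapshot(name): name is "scene" or "side" or "wrist"; returns the picture (400x640x3 uint8, blue, green, red); there is no depth.
- cams.get_calibration(name): a dict with "vertical_fov" (degrees; the focal length in pixels is half the picture's height over the tangent of half this angle, whatever the lens; pixels are square), "cx", "cy" (the principal point, pixels), "position" and "rotation" of the camera in the world. Camera axes: x right, y up, looking along -z (the intrinsics and any distortion apply to the point x, -y, -z); pixel columns grow to the right and rows downward; lengths in m; the calibration is good to about 2 mm. A picture is of the moment at which its call begins: read the wrist's pose just before it. get_calibration takes no time and is no camera call; for the wrist camera it gives the pose at the moment of the call.
- workorder.close_job(): hands the job in; it is judged then, once.
The state is a dict: "clock": time; "joint_pos": joint angles; "qvel": joint speeds; "tau": joint torques, N m; "tool_pos": TCP position; "orientation": TCP orientation; "force": force on the tool from outside, world axes, zero at the start; "moment": the same for the moment, N m; "opening": finger opening in m; "gripper_force": force on a finger pad.
Only numpy, scipy, OpenCV 4.12 (cv2) and the standard library are available. Lean on these libraries where they do the work, as an engineer would, in place of code of your own. Each camera call takes 0.05 s, during which the arm holds its last target. There are 200 camera calls.

### The job

Draw all the block blanks in the magazine out of the mouth at the foot of the magazine, one at a time (pushing the plunger at its back sticks the lowest one out far enough to take hold of), and lay each flat on the plate warmer, lino side up, wholly on the plate, side by side and not over the black test disc; one blank may be lying on the plate already. When all are lying there, take up the thermometer and aim its lens at the test disc from about 10 cm away, holding it still on the disc for a good five seconds, then lay it back on the middle of its cork mat, flat, the right way up and lengthwise. Leave the mug, the ink tube and the roller alone.

Things in the scene. Friction and masses are not known exactly. Their poses are not given: they have to be found in the camera images.
- magazine: Fixed upright magazine: plywood base 16 mm thick (180 mm along its x, from -55 to +125 mm, 90 mm wide), four aluminium corner angles up to 76 mm, a strap across the top at 80 mm. Origin: on the worktop under the middle of the stack; x points from mouth to plunger. The stack's floor is 16 mm above the worktop; the inside measures 103 mm (x) by 59 mm (y).
- mouth (a point): Middle of the lower edge of the magazine's mouth, at (-55.5, 0, 16) mm in its frame, axes alike. Blanks leave level along -x. The mouth is 19 mm high: only the lowest blank passes; the others drop by themselves once it is wholly out. Nothing lies under a blank that stands out of it but the worktop, 16 mm down.
- plunger (a joint): The magazine's plunger, a flat blade sliding along its x behind the lowest blank: 0 drawn back, 0.046 m fully pushed in, when the lowest blank stands about 46 mm out of the stack (40 mm beyond the front lips). A light spring (0.5 to 1.2 N) returns it when let go; pushing takes under 8 N.
- plunger_knob (a point): Middle of the plunger's upright black knob, 24 mm in diameter, from 52 to 74 mm above the worktop (this point 64 mm up), on a 14 mm stem; 119 mm behind the magazine's origin along its +x when drawn back. Push it from behind toward the stack; it moves with the plunger.
- blank_0: Loose printing block blank, one of up to four alike (absent ones read None): plywood with a grey lino top, 100 mm (x) by 56 mm (y) by 14 mm, about 90 g. Origin: centre of the underside; z points up through the lino. At the start 2 or 3 (numbers 0, 1 and perhaps 2, from the floor up) lie stacked in the magazine, and number 3, if present, lies on the plate near its far edge; all with the lino up.
- blank_1: Loose printing block blank, one of up to four alike (absent ones read None): plywood with a grey lino top, 100 mm (x) by 56 mm (y) by 14 mm, about 90 g. Origin: centre of the underside; z points up through the lino. At the start 2 or 3 (numbers 0, 1 and perhaps 2, from the floor up) lie stacked in the magazine, and number 3, if present, lies on the plate near its far edge; all with the lino up.
- blank_2: Loose printing block blank, one of up to four alike (absent ones read None): plywood with a grey lino top, 100 mm (x) by 56 mm (y) by 14 mm, about 90 g. Origin: centre of the underside; z points up through the lino. At the start 2 or 3 (numbers 0, 1 and perhaps 2, from the floor up) lie stacked in the magazine, and number 3, if present, lies on the plate near its far edge; all with the lino up.
- blank_3: Loose printing block blank, one of up to four alike (absent ones read None): plywood with a grey lino top, 100 mm (x) by 56 mm (y) by 14 mm, about 90 g. Origin: centre of the underside; z points up through the lino. At the start 2 or 3 (numbers 0, 1 and perhaps 2, from the floor up) lie stacked in the magazine, and number 3, if present, lies on the plate near its far edge; all with the lino up.
- plate_top (a point): Centre of the flat top of the plate warmer, 70 mm above the worktop; the plate measures 225 mm along this point's x (nearly the world's y) by 235 mm along its y (nearly the world's -x). It stands still and its body fills the room below; its side knob sticks out about 25 mm toward the magazine, lower than the plate.
- test_disc: Matt black disc stuck on the plate warmer's top, 32 mm in diameter, 2 mm thick, near the edge far from the robot. Origin: centre of its underside. Fixed, but its place differs from start to start.
- test_disc_center (a point): Centre of that disc, 1 mm above the plate: the point to aim at.
- thermometer: Loose stick thermometer, about 180 g: grey handle (x from -73 to +33 mm, 36 mm wide along y, 30 mm high), in front a black head (x to 70 mm, 40 mm wide, 38 mm high) whose short round nozzle looks 45 degrees down and forward. Origin: on the flat underside, near the centre of mass; x points forward, z up. Lies on the cork mat at the start.
- lens (a point): The thermometer's lens, at (79, 0, 13) mm in its frame. x is the line of sight: 45 degrees down and forward when the thermometer is level; y is the thermometer's y.
- rest_mat: Fixed cork mat, 190 mm (x) by 80 mm (y), 4 mm thick, on the worktop. Origin: centre of its underside.
- mug: Bystander: spotted mug, 92 mm wide, 93 mm high, behind the warmer. Origin: centre of the underside.
- ink_tube: Bystander: lying ink tube, 166 x 50 x 33 mm, beyond the magazine. Origin: centre of the underside.
- brayer: Bystander: ink roller with red handle, 169 x 82 x 44 mm, to the right. Origin: centre of the underside.
Not all that is in view belongs to the job. Leave any red look-alike of the blank_2 alone.

How it is judged:
By the outcome, as a careful person would: the job done as asked, in the order asked, and still so for the second after the job is handed in, with the robot touching nothing.
Of blank_2, blank_3 only 1 to 2 are there at a start; the rules pass over those that are not, and their reading is None.
At some moment in a run one of thermometer may be knocked a few centimetres aside while the robot is not near it.
Once in a run the grip may slacken for a moment while it holds something.
It also fails if it takes over 210 s, if anything falls off the work surface, if the arm or the gripper's body presses on something with over 40 N, if the wrist force passes 120 N, or if a joint passes its speed limit or range.

## Working session

There is one attempt and no reset: what is moved stays moved. The work goes in short steps, Python scripts to look and compute and a tool call to move; the robot and the scene stay as the last step left them, time stands still between calls to the robot, and variables do not carry over. Pictures are saved under pics/ and viewed, at most 14 in all, crops included, and the job is handed in when it is done.

Besides the shell and the picture viewer there is one more tool, called after "Request:" as name(argument=value, ...) on one line, values as JSON. play_rows: Moves the arm, as the interface text tells. Its arguments: {"type":"object","properties":{"motion":{"type":"array"},"fingers":{"type":"number"}},"required":["motion"]}

```bash
ls; mkdir -p pics; python3 - <<'E'
from plant import ctrl,cams
import cv2
print(ctrl.get_obs())
for n in ("scene","side","wrist"):
    print(n,cams.get_calibration(n)); cv2.imwrite(f"pics/{n}0.png",cams.snapshot(n))
E
```

```text
pics
{'clock': 0.0, 'joint_pos': array([ 1.65083832e+01,  2.05885698e+01,  6.35336317e-01, -2.12765566e-02,
       -7.01371011e+01, -1.65073508e+01]), 'qvel': array([-0.01760961, -0.05444045,  0.03076502,  0.04079453,  0.01446138,
       -0.02933063]), 'tau': array([-8.00930356e-04, -5.82726967e+01,  2.93058443e+01,  6.99745238e+00,
        6.93249181e-03, -2.06530804e-04]), 'tool_pos': array([ 6.74511157e-01, -1.88843089e-06,  2.25663274e-01]), 'orientation': array([ 1.79907705e+02, -6.49281658e-03, -9.00062073e+01]), 'force': array([-0.20831788,  0.09198861,  0.10048074]), 'moment': array([-0.01641871, -0.03971317, -0.01478509]), 'gripper_force': 0.0, 'opening': 0.08787379765980423}
scene {'vertical_fov': 47.28154414466018, 'cx': 327.06094033864923, 'cy': 199.71216036988153, 'position': array([-0.37699792, -0.6857294 ,  0.91044342]), 'rotation': array([ 50.05337279,   0.49318225, -59.3696778 ])}
side {'vertical_fov': 55.306872227900314, 'cx': 321.8648223304197, 'cy': 198.96503141842965, 'position': array([ 0.19176546, -0.97448775,  0.69335229]), 'rotation': array([ 54.26045092,  -0.32819287, -20.80257161])}
wrist {'vertical_fov': 58.9278943618358, 'cx': 324.25120498036364, 'cy': 196.43095685974126, 'position': array([ 0.67430169, -0.06576118,  0.38363588]), 'rotation': array([-1.40950401e+01, -9.11003861e-02, -1.79946233e+02])}
```

View pics/scene0.png

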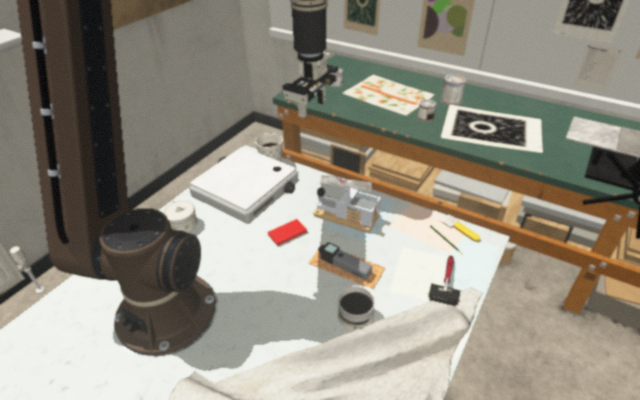

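View pics/side0.png

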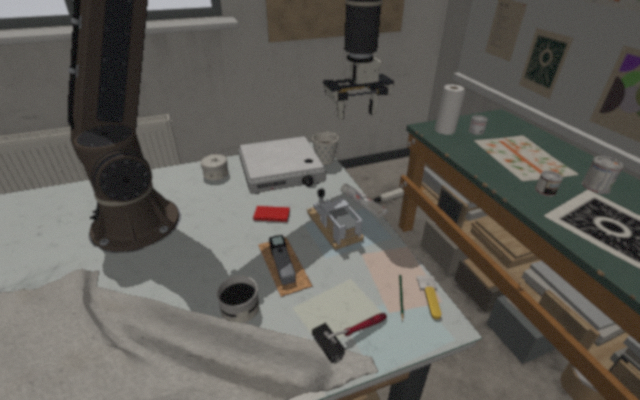

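View pics/wrist0.png

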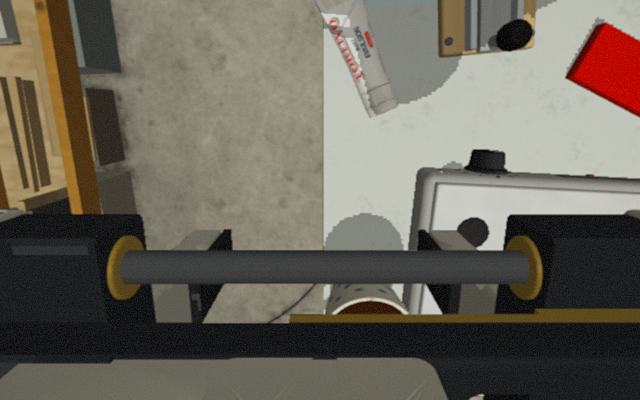

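Request:
play_rows(motion=[{"z": -1, "y": 0.3, "x": 0.3}, {"z": -1, "y": 0.3, "x": 0.3}, {"z": -1, "y": 0.3, "x": 0.3}, {"z": -1, "y": 0.3, "x": 0.3}, {"z": -1, "y": 0.3, "x": 0.3}, {"z": -1, "y": 0.3, "x": 0.3}, {"z": -1, "y": 0.3, "x": 0.3}, {"z": -1, "y": 0.3, "x": 0.3}, {}, {}])

```text
$.motion[0]: bad value
```

```bash
cat > h.py <<'E'
from plant import ctrl,cams
import cv2,numpy as np
from scipy.spatial.transform import Rotation as Ro
def cal(n):
    c=cams.get_calibration(n); c['R']=Ro.from_euler('xyz',c['rotation'],degrees=True).as_matrix(); return c
def plane(c,u,v,z):
    f=200/np.tan(np.radians(c['vertical_fov']/2))
    d=c['R']@np.array([(u-c['cx'])/f,-(v-c['cy'])/f,-1.]); p=np.array(c['position'])
    return (p+d*(z-p[2])/d[2]).round(4)
def proj(c,P):
    f=200/np.tan(np.radians(c['vertical_fov']/2))
    q=c['R'].T@(np.array(P)-c['position']); return np.array([c['cx']+f*q[0]/-q[2],c['cy']-f*q[1]/-q[2]]).round(1)
def obs():
    o=ctrl.get_obs(); print({k:np.round(o[k],4) for k in('clock','tool_pos','orientation','force','opening','gripper_force','joint_pos')}); return o
E
cat > snap.py <<'E'
import sys,pickle; from h import *
name,out=sys.argv[1:3]
obs(); c=cal(name); im=cams.snapshot(name); cv2.imwrite(f'pics/{out}_raw.png',im); pickle.dump(c,open(f'pics/{out}.pkl','wb'))
x0,y0,x1,y1=map(int,sys.argv[3:7]) if len(sys.argv)>3 else (0,0,640,400)
s=min(800/(x1-x0),600/(y1-y0)); im=cv2.resize(im[y0:y1,x0:x1],None,fx=s,fy=s,interpolation=cv2.INTER_CUBIC)
cv2.imwrite(f'pics/{out}.png',im[:600,:800]); print('scale',s)
E
python3 snap.py wrist w1 0 0 640 300
```

```text
{'clock': np.float64(0.15), 'tool_pos': array([ 0.6746, -0.    ,  0.2259]), 'orientation': array([ 1.79930e+02, -8.00000e-03, -9.00025e+01]), 'force': array([ 0.8589,  0.4178, -0.4845]), 'opening': np.float64(0.0876), 'gripper_force': np.float64(0.0), 'joint_pos': array([ 1.65081e+01,  2.05812e+01,  6.47200e-01, -1.30000e-02,
       -7.01354e+01, -1.65062e+01])}
scale 1.25
```

View pics/w1.png

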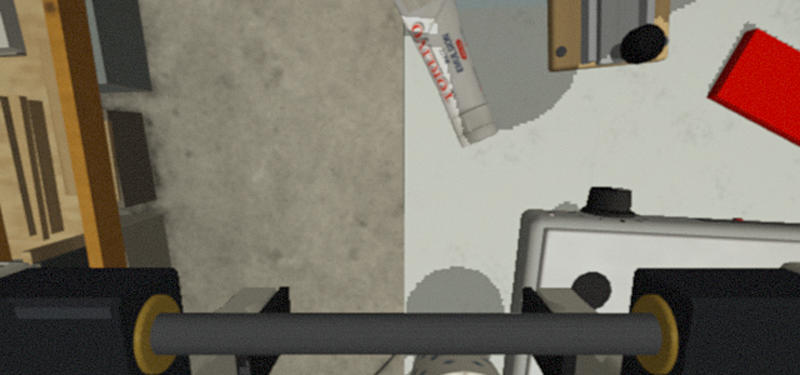

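The row needs every key. Same view as before: no move has been made. I'll repeat with full rows.

Request:
play_rows(motion=[{"x": 0.3, "y": 0.3, "z": -1, "rx": 0, "ry": 0, "rz": 0}, {"x": 0.3, "y": 0.3, "z": -1, "rx": 0, "ry": 0, "rz": 0}, {"x": 0.3, "y": 0.3, "z": -1, "rx": 0, "ry": 0, "rz": 0}, {"x": 0.3, "y": 0.3, "z": -1, "rx": 0, "ry": 0, "rz": 0}, {"x": 0.3, "y": 0.3, "z": -1, "rx": 0, "ry": 0, "rz": 0}, {"x": 0.3, "y": 0.3, "z": -1, "rx": 0, "ry": 0, "rz": 0}, {"x": 0.3, "y": 0.3, "z": -1, "rx": 0, "ry": 0, "rz": 0}, {"x": 0.3, "y": 0.3, "z": -1, "rx": 0, "ry": 0, "rz": 0}, {"x": 0, "y": 0, "z": 0, "rx": 0, "ry": 0, "rz": 0}, {"x": 0, "y": 0, "z": 0, "rx": 0, "ry": 0, "rz": 0}])

```text
clock: 1.45
tool_pos: [0.6148, -0.0598, 0.4258]
orientation: [180.0, 0.0, -90.0]
force: [-0.7, -0.2, -0.7]
opening: 0.0878
gripper_force: 0.0
```

```bash
python3 snap.py wrist w2 0 0 640 300
```

```text
{'clock': np.float64(1.45), 'tool_pos': array([ 0.6148, -0.0598,  0.4258]), 'orientation': array([ 1.799503e+02,  2.000000e-02, -9.000140e+01]), 'force': array([-0.656 , -0.2222, -0.6857]), 'opening': np.float64(0.0878), 'gripper_force': np.float64(0.0), 'joint_pos': array([ 1.25119e+01,  1.19162e+01,  1.39589e+01, -3.04000e-02,
       -9.20869e+01, -1.25144e+01])}
scale 1.25
```

View pics/w2.png

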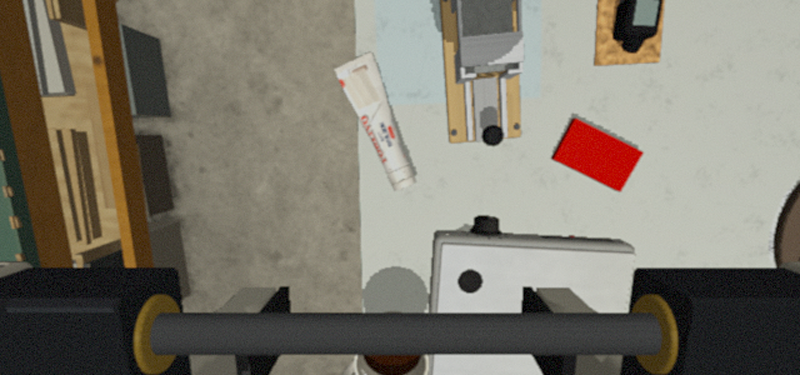

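Magazine base rear corners at (360,114),(418,110); knob (394,108); disc (376,224); plate corner about (352,192)/(506,200); tube (300,95); red look-alike (478,123).

```bash
python3 - <<'E'
from h import *; import pickle
c=pickle.load(open('pics/w2.pkl','rb'))
for n,u,v,z in [('baseL',450,142,.016),('baseR',522,137,.016),('knob',492,134,.074),('disc',470,281,.072),('plL',437,236,.07),('plR',634,247,.07),('plL2',430,300,.07),('wknob',486,225,.05),('mug',392,355,.093),('tubecap',403,180,.017)]:
    print(n,plane(c,u/1.25,v/1.25,z))
s=cal('scene')
for n,u,v in [('plateA',191,181),('B',243,215),('C',297,170),('D',248,147),('disc',277,169)]: print(n,plane(s,u,v,.07))
E
```

```text
baseL [ 0.5581 -0.1162  0.016 ]
baseR [ 0.4685 -0.1224  0.016 ]
knob [ 0.5171 -0.1259  0.074 ]
disc [0.535  0.0476 0.072 ]
plL [ 0.5761 -0.0081  0.07  ]
plR [0.3397 0.0052 0.07  ]
plL2 [0.5833 0.073  0.07  ]
wknob [ 0.5146 -0.0175  0.05  ]
mug [0.6299 0.1355 0.093 ]
tubecap [ 0.6168 -0.0691  0.017 ]
plateA [0.3526 0.233  0.07  ]
B [ 0.31   -0.0007  0.07  ]
C [ 0.5598 -0.014   0.07  ]
D [0.5863 0.1992 0.07  ]
disc [0.533 0.043 0.07 ]
```

Request:
play_rows(motion=[{"x": 1, "y": 0, "z": 0, "rx": 0, "ry": 0, "rz": 0}, {"x": 1, "y": 0, "z": 0, "rx": 0, "ry": 0, "rz": 0}, {"x": 1, "y": 0, "z": 0, "rx": 0, "ry": 0, "rz": 0}, {"x": 1, "y": 0, "z": 0, "rx": 0, "ry": 0, "rz": 0}, {"x": 1, "y": 0, "z": 0, "rx": 0, "ry": 0, "rz": 0}, {"x": 1, "y": 0, "z": 0, "rx": 0, "ry": 0, "rz": 0}, {"x": 1, "y": 0, "z": 0, "rx": 0, "ry": 0, "rz": 0}, {"x": 1, "y": 0, "z": 0, "rx": 0, "ry": 0, "rz": 0}, {"x": 0, "y": 0, "z": 0, "rx": 0, "ry": 0, "rz": 0}, {"x": 0, "y": 0, "z": 0, "rx": 0, "ry": 0, "rz": 0}])

```text
clock: 2.75
tool_pos: [0.615, -0.2597, 0.4256]
orientation: [179.9, 0.0, -90.0]
force: [-0.2, -0.3, -0.4]
opening: 0.0876
gripper_force: 0.0
```

```bash
python3 snap.py wrist w3 160 0 500 255
```

```text
{'clock': np.float64(2.75), 'tool_pos': array([ 0.615 , -0.2597,  0.4256]), 'orientation': array([ 1.799168e+02,  2.360000e-02, -9.000310e+01]), 'force': array([-0.1839, -0.267 , -0.3507]), 'opening': np.float64(0.0876), 'gripper_force': np.float64(0.0), 'joint_pos': array([-6.20160e+00,  1.71515e+01,  2.08642e+01, -1.45000e-02,
       -9.37981e+01,  6.19760e+00])}
scale 2.3529411764705883
```

View pics/w3.png

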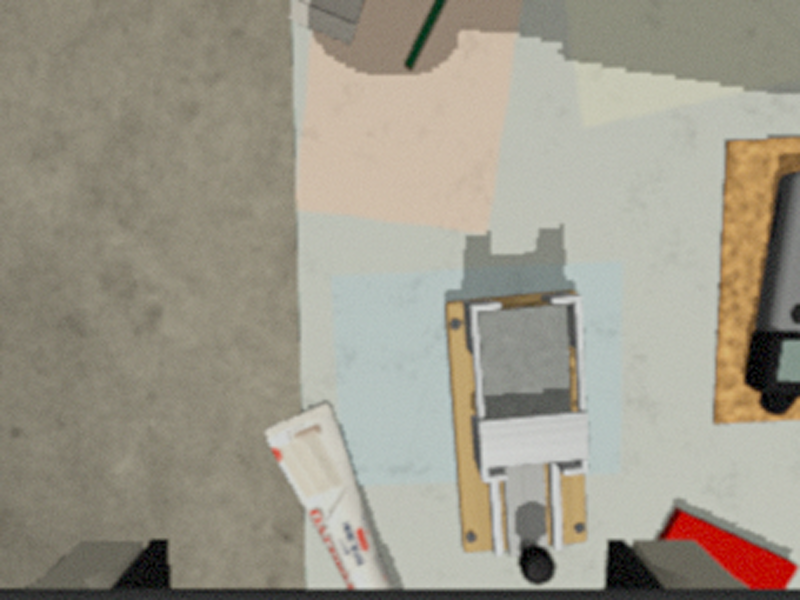

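```bash
python3 - <<'E'
from h import *; import pickle
c=pickle.load(open('pics/w3.pkl','rb')); im=cv2.imread('pics/w3_raw.png'); k=2.35294
P={}
for n,u,v,z in [('FL',448,301,.016),('FR',579,292,.016),('RL',464,552,.016),('RR',587,546,.016),('knob',537,560,.074),('strapL',478,419,.08),('strapR',585,412,.08),('topFL',470,304,.076),('topFR',579,297,.076),('linoFL',481,312,.058),('linoFR',570,303,.058)]:
    P[n]=plane(c,u/k+160,v/k,z); print(n,P[n])
f=(P['FL']+P['FR'])/2; r=(P['RL']+P['RR'])/2; print('len',np.linalg.norm(f-r),'yaw',np.degrees(np.arctan2(*(r-f)[1::-1])), 'origin',f+(r-f)*55/180)
hsv=cv2.cvtColor(im,cv2.COLOR_BGR2HSV)
m=cv2.inRange(hsv,(8,80,80),(25,255,255)); m[:, :455]=0; m[230:]=0
cs,_=cv2.findContours(cv2.morphologyEx(m,cv2.MORPH_CLOSE,np.ones((5,5))),0,2); b=max(cs,key=cv2.contourArea)
R=cv2.minAreaRect(b); bx=cv2.boxPoints(R); print('mat px',R)
for q in bx: print(plane(c,*q,.004))
print('ctr',plane(c,*R[0],.004))
crop=im[30:230,430:600]; cv2.imwrite('pics/mat.png',cv2.resize(crop,None,fx=3,fy=3,interpolation=2))
E
```

```text
FL [ 0.5726 -0.294   0.016 ]
FR [ 0.4852 -0.3     0.016 ]
RL [ 0.5577 -0.1158  0.016 ]
RR [ 0.4691 -0.1204  0.016 ]
knob [ 0.5159 -0.1318  0.074 ]
strapL [ 0.5576 -0.2262  0.08  ]
strapR [ 0.492  -0.2306  0.08  ]
topFL [ 0.5639 -0.2956  0.076 ]
topFR [ 0.4987 -0.2998  0.076 ]
linoFL [ 0.5551 -0.2897  0.058 ]
linoFR [ 0.5    -0.2952  0.058 ]
len 0.17957020911053148 yaw 94.95177403709901 origin [ 0.52416389 -0.24233611  0.016     ]
mat px ((490.94891357421875, 117.97099304199219), (50.66671371459961, 124.72211456298828), 3.012787342071533)
[ 0.3834 -0.2099  0.004 ]
[ 0.392  -0.4045  0.004 ]
[ 0.3138 -0.4007  0.004 ]
[ 0.2983 -0.2054  0.004 ]
ctr [ 0.3472 -0.3092  0.004 ]
```

View pics/mat.png

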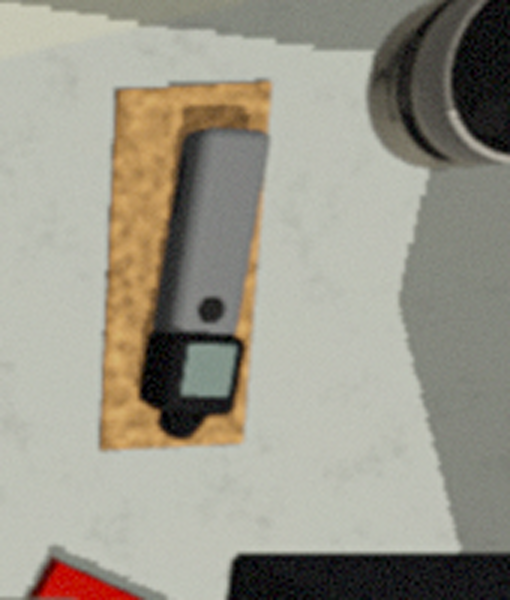

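Mat corners at crop (115,90),(270,82),(101,448),(243,440); the thermometer lies head toward +y, slightly turned. All agrees with the given sizes (base 180 mm, plate 236 mm). No blank on the plate, so three are in the magazine. Going behind the plunger knob.

Request:
play_rows(motion=[{"x": 0, "y": 0, "z": 0, "rx": 0, "ry": 0, "rz": -1}, {"x": -0.96, "y": 0.42, "z": 0.6, "rx": 0, "ry": 0, "rz": -0.1}, {"x": -0.96, "y": 0.42, "z": 0.6, "rx": 0, "ry": 0, "rz": 0}, {"x": -0.96, "y": 0.42, "z": 0.6, "rx": 0, "ry": 0, "rz": 0}, {"x": -0.96, "y": 0.42, "z": 0.6, "rx": 0, "ry": 0, "rz": 0}, {"x": -0.96, "y": 0.42, "z": 0.6, "rx": 0, "ry": 0, "rz": 0}, {"x": -0.96, "y": 0.42, "z": 0.6, "rx": 0, "ry": 0, "rz": 0}, {"x": -0.96, "y": 0.42, "z": 0.6, "rx": 0, "ry": 0, "rz": 0}, {"x": -0.96, "y": 0.42, "z": 0.6, "rx": 0, "ry": 0, "rz": 0}, {"x": 0, "y": 0, "z": 1, "rx": 0, "ry": 0, "rz": 0}, {"x": 0, "y": 0, "z": 1, "rx": 0, "ry": 0, "rz": 0}, {"x": 0, "y": 0, "z": 1, "rx": 0, "ry": 0, "rz": 0}, {"x": 0, "y": 0, "z": 1, "rx": 0, "ry": 0, "rz": 0}, {"x": 0, "y": 0, "z": 1, "rx": 0, "ry": 0, "rz": 0}, {"x": 0, "y": 0, "z": 1, "rx": 0, "ry": 0, "rz": 0}, {"x": 0, "y": 0, "z": 0, "rx": 0, "ry": 0, "rz": 0}, {"x": 0, "y": 0, "z": 0, "rx": 0, "ry": 0, "rz": 0}], fingers=-1)

```text
clock: 4.92
tool_pos: [0.5173, -0.0746, 0.1576]
orientation: [-179.9, -0.0, -85.5]
force: [0.5, -0.1, 1.1]
opening: 0.0005
gripper_force: 0.0
```

```bash
python3 - <<'E'
from h import *; import pickle
obs()
s=cal('scene'); d=cal('side')
print('mug',plane(s,268,137,.093),plane(d,327,138,.093), 'knob proj',proj(s,(.515,-.126,.074)),proj(d,(.515,-.126,.074)))
print('mugproj',proj(s,(.63,.1355,.093)))
c=pickle.load(open('pics/w3.pkl','rb'))
for n,u,v,z in [('mTL',115,90,.004),('mTR',270,82,.004),('mBL',101,448,.004),('mBR',243,440,.004),('hTL',190,130,.034),('hTR',268,135,.034),('hBL',160,332,.034),('hBR',240,335,.034)]: print(n,plane(c,u/3+430,v/3+30,z))
E
```

```text
{'clock': np.float64(4.925), 'tool_pos': array([ 0.5173, -0.0746,  0.1576]), 'orientation': array([-1.799275e+02, -1.190000e-02, -8.554720e+01]), 'force': array([ 0.5442, -0.1468,  1.0728]), 'opening': np.float64(0.0005), 'gripper_force': np.float64(0.0), 'joint_pos': array([ 1.33464e+01,  9.51190e+00, -2.40833e+01,  2.76000e-02,
       -5.63351e+01, -8.90890e+00])}
mug [0.6412 0.1546 0.093 ] [0.6363 0.1357 0.093 ] knob proj [320.3 188. ] [320.9 189.4]
mugproj [270.7 140.1]
mTL [ 0.3921 -0.3964  0.004 ]
mTR [ 0.313  -0.4003  0.004 ]
mBL [ 0.3811 -0.2092  0.004 ]
mBR [ 0.3027 -0.2138  0.004 ]
hTL [ 0.365  -0.3743  0.034 ]
hTR [ 0.3263 -0.372   0.034 ]
hBL [ 0.3688 -0.2759  0.034 ]
hBR [ 0.3275 -0.2744  0.034 ]
```

Request:
play_rows(motion=[{"x": 0, "y": 0, "z": 1, "rx": 0, "ry": 0, "rz": 0}, {"x": 0, "y": 0, "z": 1, "rx": 0, "ry": 0, "rz": 0}, {"x": 0, "y": 0, "z": 1, "rx": 0, "ry": 0, "rz": 0}, {"x": 0, "y": 0, "z": 1, "rx": 0, "ry": 0, "rz": 0}, {"x": 0, "y": 0, "z": 0, "rx": 0, "ry": 0, "rz": 0}, {"x": 0.4, "y": 0, "z": 0, "rx": 0, "ry": 0, "rz": 0}, {"x": 0.4, "y": 0, "z": 0, "rx": 0, "ry": 0, "rz": 0}, {"x": 0.4, "y": 0, "z": 0, "rx": 0, "ry": 0, "rz": 0}, {"x": 0.4, "y": 0, "z": 0, "rx": 0, "ry": 0, "rz": 0}, {"x": 0.4, "y": 0, "z": 0, "rx": 0, "ry": 0, "rz": 0}, {"x": 0.4, "y": 0, "z": 0, "rx": 0, "ry": 0, "rz": 0}, {"x": 0.3, "y": 0, "z": 0, "rx": 0, "ry": 0, "rz": 0}, {"x": 0, "y": 0, "z": 0, "rx": 0, "ry": 0, "rz": 0}])

```text
clock: 6.55
tool_pos: [0.5222, -0.1429, 0.0568]
orientation: [-180.0, -0.0, -85.6]
force: [0.2, 0.2, 0.2]
opening: 0.0006
gripper_force: 0.5
```

Request:
play_rows(motion=[{"x": 0.1, "y": 0, "z": 0, "rx": 0, "ry": 0, "rz": 0}, {"x": 0, "y": 0, "z": 0, "rx": 0, "ry": 0, "rz": 0}])

```text
clock: 6.8
tool_pos: [0.5221, -0.1447, 0.0566]
orientation: [-180.0, -0.0, -85.6]
force: [1.1, 3.3, 1.9]
opening: 0.0005
gripper_force: 1.3
```

```bash
python3 snap.py side s1 270 130 430 250
```

```text
{'clock': np.float64(6.8), 'tool_pos': array([ 0.5221, -0.1447,  0.0566]), 'orientation': array([-1.799942e+02, -1.200000e-03, -8.559580e+01]), 'force': array([1.1354, 3.2526, 1.897 ]), 'opening': np.float64(0.0005), 'gripper_force': np.float64(1.2923), 'joint_pos': array([ 5.23870e+00,  1.81264e+01, -2.83094e+01,  1.90000e-03,
       -4.35585e+01, -8.35900e-01])}
scale 5.0
```

View pics/s1.png

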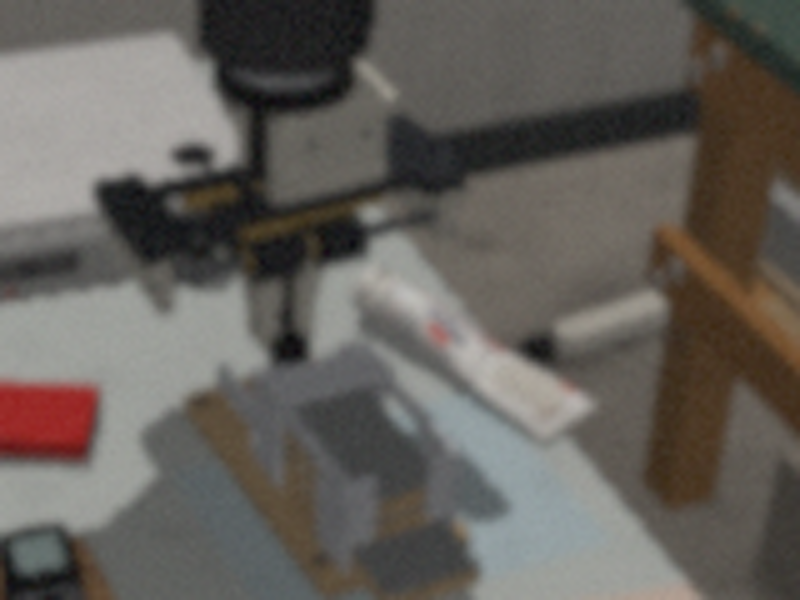

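The blank stands out of the mouth (crop 410,555). Pushing a little further until the stop is felt.

Request:
play_rows(motion=[{"x": 0.15, "y": 0, "z": 0, "rx": 0, "ry": 0, "rz": 0}, {"x": 0, "y": 0, "z": 0, "rx": 0, "ry": 0, "rz": 0}])

```text
clock: 7.1
tool_pos: [0.5224, -0.1475, 0.0566]
orientation: [-180.0, 0.1, -85.6]
force: [-0.1, 10.5, 4.1]
opening: 0.0
gripper_force: 5.0
```

Request:
play_rows(motion=[{"x": 0.12, "y": 0, "z": 0, "rx": 0, "ry": 0, "rz": 0}, {"x": 0, "y": 0, "z": 0, "rx": 0, "ry": 0, "rz": 0}])

```text
clock: 7.35
tool_pos: [0.5225, -0.1486, 0.0566]
orientation: [-180.0, 0.2, -85.6]
force: [-2.6, 22.8, 8.0]
opening: 0.0007
gripper_force: 11.7
```

Request:
play_rows(motion=[{"x": -0.4, "y": 0, "z": 0, "rx": 0, "ry": 0, "rz": 0}, {"x": 0, "y": 0, "z": -1, "rx": 0, "ry": 0, "rz": 0}, {"x": 0, "y": 0, "z": -1, "rx": 0, "ry": 0, "rz": 0}, {"x": 0, "y": 0, "z": -1, "rx": 0, "ry": 0, "rz": 0}, {"x": 0, "y": 0, "z": -1, "rx": 0, "ry": 0, "rz": 0}, {"x": 0.9, "y": 0.26, "z": 0, "rx": 0, "ry": 0, "rz": 0}, {"x": 0.9, "y": 0, "z": 0, "rx": 0, "ry": 0, "rz": 0}, {"x": 0.9, "y": 0, "z": 0, "rx": 0, "ry": 0, "rz": 0}, {"x": 0.9, "y": 0, "z": 0, "rx": 0, "ry": 0, "rz": 0}, {"x": 0.9, "y": 0, "z": 0, "rx": 0, "ry": 0, "rz": 0}, {"x": 0.9, "y": 0, "z": 0, "rx": 0, "ry": 0, "rz": 0}, {"x": 0.94, "y": 0, "z": 0, "rx": 0, "ry": 0, "rz": 0}, {"x": 0.9, "y": 0, "z": 0, "rx": 0, "ry": 0, "rz": 0}, {"x": 0, "y": 0, "z": 1, "rx": 0, "ry": 0, "rz": 0}, {"x": 0, "y": 0, "z": 1, "rx": 0, "ry": 0, "rz": 0}, {"x": 0, "y": 0, "z": 1, "rx": 0, "ry": 0, "rz": 0}, {"x": 0, "y": 0, "z": 1, "rx": 0, "ry": 0, "rz": 0}, {"x": 0, "y": 0, "z": 0, "rx": 0, "ry": 0, "rz": 0}], fingers=1)

```text
clock: 9.6
tool_pos: [0.5273, -0.3224, 0.0544]
orientation: [179.7, 0.1, -85.6]
force: [-1.2, -0.4, 0.8]
opening: 0.0875
gripper_force: 0.0
```

```bash
python3 snap.py wrist w4 150 0 490 255
```

```text
{'clock': np.float64(9.6), 'tool_pos': array([ 0.5273, -0.3224,  0.0544]), 'orientation': array([ 1.797374e+02,  9.020000e-02, -8.562580e+01]), 'force': array([-1.1758, -0.4241,  0.8453]), 'opening': np.float64(0.0875), 'gripper_force': np.float64(0.0), 'joint_pos': array([-1.33622e+01,  2.43984e+01, -1.82648e+01, -8.00000e-03,
       -4.76143e+01,  1.77421e+01])}
scale 2.3529411764705883
```

View pics/w4.png

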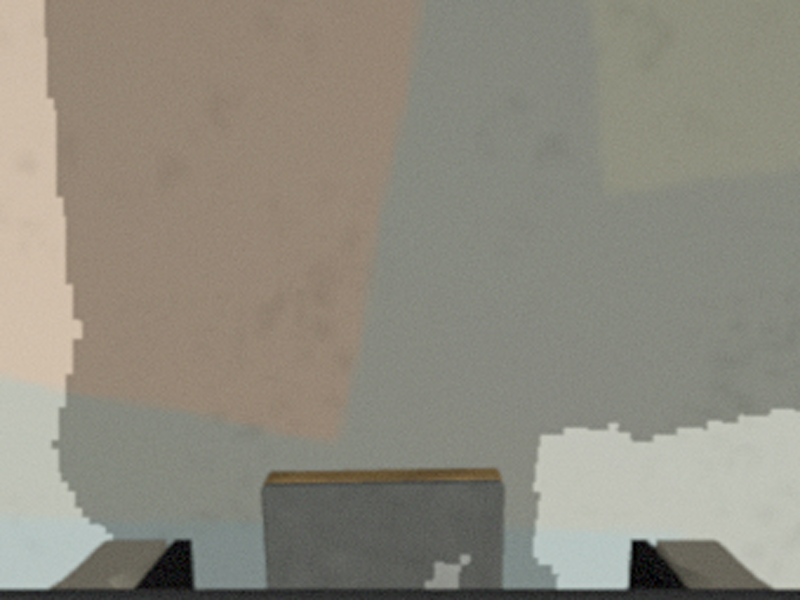

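Blank front edge at crop (265..502, 485), between the fingers, about 6 mm to the left of centre.

```bash
python3 - <<'E'
from h import *; import pickle
c=pickle.load(open('pics/w4.pkl','rb'))
a=plane(c,265/2.353+150,487/2.353,.03);b=plane(c,502/2.353+150,483/2.353,.03);m=(a+b)/2
y=np.radians(-85.6);t=np.array([.5273,-.3224]);d=m[:2]-t
print(a,b,np.linalg.norm(a-b),'along tool x',d@[np.cos(y),np.sin(y)],'tool y',d@[np.sin(y),-np.cos(y)])
E
```

```text
[ 0.5605 -0.3339  0.03  ] [ 0.5069 -0.339   0.03  ] 0.053842083912122106 along tool x 0.014499592948799881 tool y -0.005303235269070557
```

Request:
play_rows(motion=[{"x": 0, "y": -0.21, "z": 0.7, "rx": 0, "ry": 0, "rz": 0}, {"x": 0, "y": 0, "z": 0.75, "rx": 0, "ry": 0, "rz": 0}, {"x": 0, "y": 0, "z": 0, "rx": 0, "ry": 0, "rz": 0}])

```text
clock: 10.02
tool_pos: [0.5338, -0.3218, 0.0192]
orientation: [179.9, 0.0, -85.6]
force: [0.1, -0.5, 0.0]
opening: 0.0877
gripper_force: 0.0
```

Request:
play_rows(motion=[{"x": 0, "y": 0, "z": 0, "rx": 0, "ry": 0, "rz": 0}, {"x": 0, "y": 0, "z": 0, "rx": 0, "ry": 0, "rz": 0}, {"x": 0, "y": 0, "z": 0, "rx": 0, "ry": 0, "rz": 0}, {"x": 0, "y": 0, "z": 0, "rx": 0, "ry": 0, "rz": 0}, {"x": 0, "y": 0, "z": 0, "rx": 0, "ry": 0, "rz": 0}], fingers=-1)

```text
clock: 10.65
tool_pos: [0.5345, -0.3222, 0.0208]
orientation: [-180.0, -0.0, -85.6]
force: [0.2, -0.4, 3.8]
opening: 0.0556
gripper_force: 29.9
```

Request:
play_rows(motion=[{"x": 0.4, "y": 0, "z": 0, "rx": 0, "ry": 0, "rz": 0}, {"x": 0.4, "y": 0, "z": 0, "rx": 0, "ry": 0, "rz": 0}, {"x": 0.4, "y": 0, "z": 0, "rx": 0, "ry": 0, "rz": 0}, {"x": 0.4, "y": 0, "z": 0, "rx": 0, "ry": 0, "rz": 0}, {"x": 0.4, "y": 0, "z": 0, "rx": 0, "ry": 0, "rz": 0}, {"x": 0.4, "y": 0, "z": 0, "rx": 0, "ry": 0, "rz": 0}, {"x": 0.4, "y": 0, "z": 0, "rx": 0, "ry": 0, "rz": 0}, {"x": 0.4, "y": 0, "z": 0, "rx": 0, "ry": 0, "rz": 0}, {"x": 0.2, "y": 0, "z": 0, "rx": 0, "ry": 0, "rz": 0}, {"x": 0, "y": 0, "z": 0, "rx": 0, "ry": 0, "rz": 0}])

```text
clock: 11.9
tool_pos: [0.5408, -0.4072, 0.0201]
orientation: [180.0, 0.0, -85.6]
force: [-0.3, 0.6, -0.9]
opening: 0.0557
gripper_force: 29.9
```

```bash
python3 snap.py side s2 290 140 450 260
```

```text
{'clock': np.float64(11.9), 'tool_pos': array([ 0.5408, -0.4072,  0.0201]), 'orientation': array([ 1.799915e+02,  4.900000e-03, -8.563320e+01]), 'force': array([-0.3037,  0.6342, -0.9025]), 'opening': np.float64(0.0557), 'gripper_force': np.float64(29.8874), 'joint_pos': array([-2.05197e+01,  3.10353e+01, -1.19542e+01, -1.20000e-03,
       -4.70203e+01,  2.48873e+01])}
scale 5.0
```

View pics/s2.png

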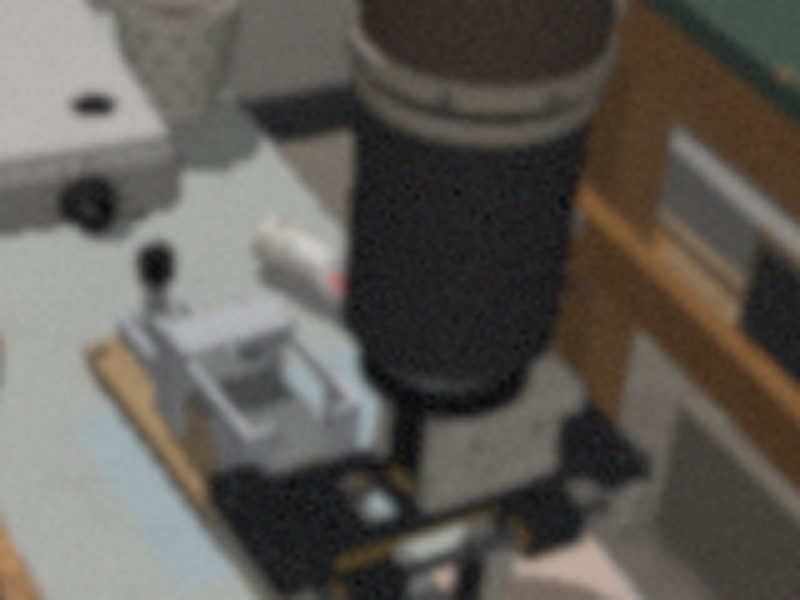

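Request:
play_rows(motion=[{"x": 0, "y": 0, "z": -1, "rx": 0, "ry": 0, "rz": 0}, {"x": 0, "y": 0, "z": -1, "rx": 0, "ry": 0, "rz": 0}, {"x": 0, "y": 0, "z": -1, "rx": 0, "ry": 0, "rz": 0}, {"x": 0, "y": 0, "z": -1, "rx": 0, "ry": 0, "rz": 0.95}, {"x": 0, "y": 0, "z": -1, "rx": 0, "ry": 0, "rz": 0.95}, {"x": -1, "y": 0.1, "z": 0, "rx": 0, "ry": 0, "rz": 0}, {"x": -1, "y": 0.1, "z": 0, "rx": 0, "ry": 0, "rz": 0}, {"x": -1, "y": 0.1, "z": 0, "rx": 0, "ry": 0, "rz": 0}, {"x": -1, "y": 0.1, "z": 0, "rx": 0, "ry": 0, "rz": 0}, {"x": -1, "y": 0.1, "z": 0, "rx": 0, "ry": 0, "rz": 0}, {"x": -1, "y": 0.1, "z": 0, "rx": 0, "ry": 0, "rz": 0}, {"x": -1, "y": 0.1, "z": 0, "rx": 0, "ry": 0, "rz": 0}, {"x": -1, "y": 0.1, "z": 0, "rx": 0, "ry": 0, "rz": 0}, {"x": -1, "y": 0.1, "z": 0, "rx": 0, "ry": 0, "rz": 0}, {"x": -1, "y": 0.1, "z": 0, "rx": 0, "ry": 0, "rz": 0}, {"x": -1, "y": 0.1, "z": 0, "rx": 0, "ry": 0, "rz": 0}, {"x": -1, "y": 0.1, "z": 0, "rx": 0, "ry": 0, "rz": 0}, {"x": -1, "y": 0.1, "z": 0, "rx": 0, "ry": 0, "rz": 0}, {"x": -1, "y": 0.1, "z": 0, "rx": 0, "ry": 0, "rz": 0}, {"x": -1, "y": 0.1, "z": 0, "rx": 0, "ry": 0, "rz": 0}])

```text
clock: 14.45
tool_pos: [0.5241, -0.0292, 0.1455]
orientation: [-180.0, 0.0, -93.2]
force: [-0.3, 0.1, -0.8]
opening: 0.0555
gripper_force: 29.9
```

Request:
play_rows(motion=[{"x": -1, "y": 0.1, "z": 0, "rx": 0, "ry": 0, "rz": 0}, {"x": -1, "y": 0.1, "z": 0, "rx": 0, "ry": 0, "rz": 0}, {"x": -1, "y": 0.1, "z": 0, "rx": 0, "ry": 0, "rz": 0}, {"x": -1, "y": 0.1, "z": 0, "rx": 0, "ry": 0, "rz": 0}, {"x": -1, "y": 0.1, "z": 0, "rx": 0, "ry": 0, "rz": 0}, {"x": -0.97, "y": 0.1, "z": 0, "rx": 0, "ry": 0, "rz": 0}, {"x": 0, "y": 0, "z": 0, "rx": 0, "ry": 0, "rz": 0}, {"x": 0, "y": 0, "z": 0.8, "rx": 0, "ry": 0, "rz": 0}, {"x": 0, "y": 0, "z": 0.8, "rx": 0, "ry": 0, "rz": 0}, {"x": 0, "y": 0, "z": 0, "rx": 0, "ry": 0, "rz": 0}, {"x": 0, "y": 0, "z": 0, "rx": 0, "ry": 0, "rz": 0}])

```text
clock: 15.82
tool_pos: [0.5181, 0.1194, 0.106]
orientation: [-180.0, 0.0, -93.2]
force: [-0.5, -0.2, -0.3]
opening: 0.0556
gripper_force: 29.9
```

```bash
python3 snap.py wrist w5 130 60 510 260; python3 - <<'E'
from h import *
o=obs(); print(o['moment'])
E
```

```text
{'clock': np.float64(15.825), 'tool_pos': array([0.5181, 0.1194, 0.106 ]), 'orientation': array([-1.799644e+02,  8.400000e-03, -9.320200e+01]), 'force': array([-0.5457, -0.2467, -0.2738]), 'opening': np.float64(0.0556), 'gripper_force': np.float64(29.8873), 'joint_pos': array([ 3.41328e+01,  1.36231e+01, -2.66137e+01,  1.96000e-02,
       -4.97299e+01, -3.73475e+01])}
scale 2.1052631578947367
{'clock': np.float64(15.875), 'tool_pos': array([0.5183, 0.1196, 0.1062]), 'orientation': array([-1.799362e+02,  3.000000e-02, -9.319610e+01]), 'force': array([ 0.2456,  0.5085, -0.3123]), 'opening': np.float64(0.0553), 'gripper_force': np.float64(29.8873), 'joint_pos': array([ 3.41385e+01,  1.36072e+01, -2.66016e+01,  1.95000e-02,
       -4.97223e+01, -3.73472e+01])}
[-0.0589255   0.02994213  0.02458804]
```

View pics/w5.png

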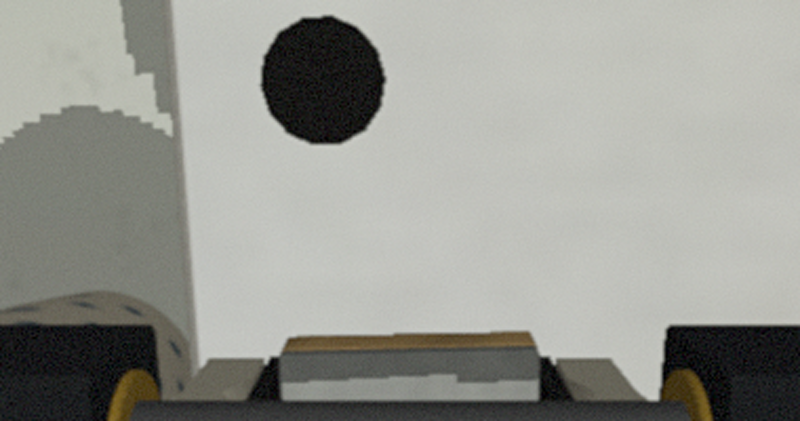

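Blank held level; disc at crop (323,80), plate's far edge along (178,150)-(195,330), mug bottom left.

```bash
python3 - <<'E'
from h import *; import pickle
c=pickle.load(open('pics/w5.pkl','rb'));k=2.10526
for n,u,v,z in [('disc',323,80,.072),('dl',262,80,.072),('dr',385,80,.072),('e1',178,150,.07),('e2',195,330,.07),('bL',284,352,.115),('bR',538,346,.115),('mug',100,292,.093),('mugr',192,380,.093)]: print(n,plane(c,u/k+130,v/k+60,z))
E
```

```text
disc [0.535  0.0478 0.072 ]
dl [0.5502 0.0469 0.072 ]
dr [0.5197 0.0486 0.072 ]
e1 [0.5738 0.0629 0.07  ]
e2 [0.5755 0.1112 0.07  ]
bL [0.5431 0.1037 0.115 ]
bR [0.4896 0.1053 0.115 ]
mug [0.5895 0.0938 0.093 ]
mugr [0.5705 0.1171 0.093 ]
```

Shifting 20 mm away from the mug and 5 mm toward the robot, then setting down.

Request:
play_rows(motion=[{"x": 0.8, "y": 0.2, "z": 0, "rx": 0, "ry": 0, "rz": 0}, {"x": 0, "y": 0, "z": 0.5, "rx": 0, "ry": 0, "rz": 0}, {"x": 0, "y": 0, "z": 0.4, "rx": 0, "ry": 0, "rz": 0}, {"x": 0, "y": 0, "z": 0.32, "rx": 0, "ry": 0, "rz": 0}, {"x": 0, "y": 0, "z": 0, "rx": 0, "ry": 0, "rz": 0}, {"x": 0, "y": 0, "z": 0, "rx": 0, "ry": 0, "rz": 0}])

```text
clock: 16.62
tool_pos: [0.5117, 0.1, 0.0744]
orientation: [180.0, -0.0, -93.2]
force: [0.4, -0.7, -1.2]
opening: 0.0558
gripper_force: 29.9
```

Request:
play_rows(motion=[{"x": 0, "y": 0, "z": 0, "rx": 0, "ry": 0, "rz": 0}, {"x": 0, "y": 0, "z": 0, "rx": 0, "ry": 0, "rz": 0}, {"x": 0, "y": 0, "z": 0, "rx": 0, "ry": 0, "rz": 0}], fingers=0.5)

```text
clock: 17.0
tool_pos: [0.5117, 0.0999, 0.0749]
orientation: [-180.0, 0.0, -93.2]
force: [-0.7, 0.2, 0.3]
opening: 0.0657
gripper_force: 0.0
```

Request:
play_rows(motion=[{"x": 0, "y": 0, "z": -1, "rx": 0, "ry": 0, "rz": 0}, {"x": 0, "y": 0, "z": -1, "rx": 0, "ry": 0, "rz": 0}, {"x": 0, "y": 0, "z": -1, "rx": 0, "ry": 0, "rz": 0}, {"x": 0, "y": 0, "z": -1, "rx": 0, "ry": 0, "rz": 0}])

```text
clock: 17.5
tool_pos: [0.5116, 0.0998, 0.1757]
orientation: [-180.0, 0.0, -93.2]
force: [0.8, 0.0, -0.5]
opening: 0.0658
gripper_force: 0.0
```

Request:
play_rows(motion=[{"x": 0, "y": 0, "z": 0, "rx": 0, "ry": 0, "rz": -0.95}, {"x": 0, "y": 0, "z": 0, "rx": 0, "ry": 0, "rz": -0.97}, {"x": 1, "y": 0.04, "z": 0, "rx": 0, "ry": 0, "rz": 0}, {"x": 1, "y": 0.04, "z": 0, "rx": 0, "ry": 0, "rz": 0}, {"x": 1, "y": 0.05, "z": 0, "rx": 0, "ry": 0, "rz": 0}, {"x": 1, "y": 0.05, "z": 0, "rx": 0, "ry": 0, "rz": 0}, {"x": 1, "y": 0.05, "z": 0, "rx": 0, "ry": 0, "rz": 0}, {"x": 1, "y": 0.05, "z": 0, "rx": 0, "ry": 0, "rz": 0}, {"x": 1, "y": 0.04, "z": 0, "rx": 0, "ry": 0, "rz": 0}, {"x": 0, "y": 0, "z": 0, "rx": 0, "ry": 0, "rz": 0}, {"x": 0, "y": 0, "z": 0.95, "rx": 0, "ry": 0, "rz": 0}, {"x": 0, "y": 0, "z": 0.95, "rx": 0, "ry": 0, "rz": 0}, {"x": 0, "y": 0, "z": 0.95, "rx": 0, "ry": 0, "rz": 0}, {"x": 0, "y": 0, "z": 0.95, "rx": 0, "ry": 0, "rz": 0}, {"x": 0, "y": 0, "z": 0.95, "rx": 0, "ry": 0, "rz": 0}, {"x": 0, "y": 0, "z": 0, "rx": 0, "ry": 0, "rz": 0}], fingers=-1)

```text
clock: 19.5
tool_pos: [0.5161, -0.0749, 0.0547]
orientation: [179.8, -0.0, -85.5]
force: [-0.4, -0.0, 0.1]
opening: 0.0005
gripper_force: 0.0
```

Request:
play_rows(motion=[{"x": 0.4, "y": 0, "z": 0, "rx": 0, "ry": 0, "rz": 0}, {"x": 0.4, "y": 0, "z": 0, "rx": 0, "ry": 0, "rz": 0}, {"x": 0.4, "y": 0, "z": 0, "rx": 0, "ry": 0, "rz": 0}, {"x": 0.4, "y": 0, "z": 0, "rx": 0, "ry": 0, "rz": 0}, {"x": 0.4, "y": 0, "z": 0, "rx": 0, "ry": 0, "rz": 0}, {"x": 0.4, "y": 0, "z": 0, "rx": 0, "ry": 0, "rz": 0}, {"x": 0.4, "y": 0, "z": 0, "rx": 0, "ry": 0, "rz": 0}, {"x": 0.1, "y": 0, "z": 0, "rx": 0, "ry": 0, "rz": 0}, {"x": 0, "y": 0, "z": 0, "rx": 0, "ry": 0, "rz": 0}])

```text
clock: 20.62
tool_pos: [0.5234, -0.1471, 0.0561]
orientation: [-180.0, 0.0, -85.5]
force: [1.5, 7.7, 3.1]
opening: 0.0002
gripper_force: 3.8
```

Request:
play_rows(motion=[{"x": -0.4, "y": 0, "z": 0, "rx": 0, "ry": 0, "rz": 0}, {"x": 0, "y": 0, "z": -1, "rx": 0, "ry": 0, "rz": 0}, {"x": 0, "y": 0, "z": -1, "rx": 0, "ry": 0, "rz": 0}, {"x": 0, "y": 0, "z": -1, "rx": 0, "ry": 0, "rz": 0}, {"x": 0, "y": 0, "z": -1, "rx": 0, "ry": 0, "rz": 0}, {"x": 0.92, "y": 0.07, "z": 0, "rx": 0, "ry": 0, "rz": 0}, {"x": 0.92, "y": 0, "z": 0, "rx": 0, "ry": 0, "rz": 0}, {"x": 0.92, "y": 0, "z": 0, "rx": 0, "ry": 0, "rz": 0}, {"x": 0.92, "y": 0, "z": 0, "rx": 0, "ry": 0, "rz": 0}, {"x": 0.93, "y": 0, "z": 0, "rx": 0, "ry": 0, "rz": 0}, {"x": 0.93, "y": 0, "z": 0, "rx": 0, "ry": 0, "rz": 0}, {"x": 0.93, "y": 0, "z": 0, "rx": 0, "ry": 0, "rz": 0}, {"x": 0.93, "y": 0, "z": 0, "rx": 0, "ry": 0, "rz": 0}, {"x": 0, "y": 0, "z": 1, "rx": 0, "ry": 0, "rz": 0}, {"x": 0, "y": 0, "z": 1, "rx": 0, "ry": 0, "rz": 0}, {"x": 0, "y": 0, "z": 1, "rx": 0, "ry": 0, "rz": 0}, {"x": 0, "y": 0, "z": 1, "rx": 0, "ry": 0, "rz": 0}, {"x": 0, "y": 0, "z": 0, "rx": 0, "ry": 0, "rz": 0}], fingers=1)

```text
clock: 22.88
tool_pos: [0.5324, -0.3214, 0.0536]
orientation: [179.7, 0.1, -85.5]
force: [-0.7, -0.7, 1.1]
opening: 0.0878
gripper_force: 0.0
```

```bash
python3 snap.py wrist w6 150 0 490 255; python3 - <<'E'
from h import *; import pickle
def edge(im):
    # blank front edge: brown ply strip
    h=cv2.cvtColor(im,cv2.COLOR_BGR2HSV); m=cv2.inRange(h,(8,90,50),(25,255,255)); m[:150]=0;m[250:]=0;m[:,:230]=0;m[:,420:]=0
    v,u=np.nonzero(m); return u.min(),u.max(),np.median(v),len(u)
for n in('w4','w6'): print(n,edge(cv2.imread(f'pics/{n}_raw.png')))
E
```

```text
{'clock': np.float64(22.875), 'tool_pos': array([ 0.5324, -0.3214,  0.0536]), 'orientation': array([ 1.796656e+02,  1.128000e-01, -8.554470e+01]), 'force': array([-0.723 , -0.7309,  1.0661]), 'opening': np.float64(0.0878), 'gripper_force': np.float64(0.0), 'joint_pos': array([-1.31579e+01,  2.47904e+01, -1.77241e+01, -8.60000e-03,
       -4.78383e+01,  1.76193e+01])}
scale 2.3529411764705883
w4 (np.int64(264), np.int64(361), np.float64(202.0), 390)
w6 (np.int64(272), np.int64(370), np.float64(202.0), 393)
```

Request:
play_rows(motion=[{"x": 0, "y": 0, "z": 0.7, "rx": 0, "ry": 0, "rz": 0}, {"x": 0, "y": 0, "z": 0.7, "rx": 0, "ry": 0, "rz": 0}, {"x": 0, "y": 0, "z": 0, "rx": 0, "ry": 0, "rz": 0}])

```text
clock: 23.3
tool_pos: [0.5336, -0.3217, 0.0193]
orientation: [179.8, 0.1, -85.5]
force: [-0.1, 0.4, 0.1]
opening: 0.0877
gripper_force: 0.0
```

Request:
play_rows(motion=[{"x": 0, "y": 0, "z": 0, "rx": 0, "ry": 0, "rz": 0}, {"x": 0, "y": 0, "z": 0, "rx": 0, "ry": 0, "rz": 0}, {"x": 0, "y": 0, "z": 0, "rx": 0, "ry": 0, "rz": 0}, {"x": 0, "y": 0, "z": 0, "rx": 0, "ry": 0, "rz": 0}, {"x": 0, "y": 0, "z": 0, "rx": 0, "ry": 0, "rz": 0}], fingers=-1)

```text
clock: 23.92
tool_pos: [0.5351, -0.3222, 0.0214]
orientation: [-180.0, -0.0, -85.5]
force: [-0.5, 0.3, 2.6]
opening: 0.0559
gripper_force: 29.9
```

Request:
play_rows(motion=[{"x": 0.4, "y": 0, "z": 0, "rx": 0, "ry": 0, "rz": 0}, {"x": 0.4, "y": 0, "z": 0, "rx": 0, "ry": 0, "rz": 0}, {"x": 0.4, "y": 0, "z": 0, "rx": 0, "ry": 0, "rz": 0}, {"x": 0.4, "y": 0, "z": 0, "rx": 0, "ry": 0, "rz": 0}, {"x": 0.4, "y": 0, "z": 0, "rx": 0, "ry": 0, "rz": 0}, {"x": 0.4, "y": 0, "z": 0, "rx": 0, "ry": 0, "rz": 0}, {"x": 0.4, "y": 0, "z": 0, "rx": 0, "ry": 0, "rz": 0}, {"x": 0.4, "y": 0, "z": 0, "rx": 0, "ry": 0, "rz": 0}, {"x": 0.2, "y": 0, "z": 0, "rx": 0, "ry": 0, "rz": 0}, {"x": 0, "y": 0, "z": 0, "rx": 0, "ry": 0, "rz": 0}])

```text
clock: 25.18
tool_pos: [0.5415, -0.4072, 0.0209]
orientation: [180.0, 0.0, -85.5]
force: [0.9, -0.3, -1.5]
opening: 0.0553
gripper_force: 29.9
```

Request:
play_rows(motion=[{"x": 0, "y": 0, "z": -1, "rx": 0, "ry": 0, "rz": 0}, {"x": 0, "y": 0, "z": -1, "rx": 0, "ry": 0, "rz": 0}, {"x": 0, "y": 0, "z": -1, "rx": 0, "ry": 0, "rz": 0}, {"x": 0, "y": 0, "z": -1, "rx": 0, "ry": 0, "rz": 0.95}, {"x": 0, "y": 0, "z": -1, "rx": 0, "ry": 0, "rz": 0.97}, {"x": -0.98, "y": 0.35, "z": 0, "rx": 0, "ry": 0, "rz": 0}, {"x": -0.98, "y": 0.35, "z": 0, "rx": 0, "ry": 0, "rz": 0}, {"x": -0.98, "y": 0.35, "z": 0, "rx": 0, "ry": 0, "rz": 0}, {"x": -0.98, "y": 0.35, "z": 0, "rx": 0, "ry": 0, "rz": 0}, {"x": -0.98, "y": 0.35, "z": 0, "rx": 0, "ry": 0, "rz": 0}, {"x": -0.98, "y": 0.35, "z": 0, "rx": 0, "ry": 0, "rz": 0}, {"x": -0.98, "y": 0.35, "z": 0, "rx": 0, "ry": 0, "rz": 0}, {"x": -0.98, "y": 0.35, "z": 0, "rx": 0, "ry": 0, "rz": 0}, {"x": -0.98, "y": 0.35, "z": 0, "rx": 0, "ry": 0, "rz": 0}, {"x": -0.98, "y": 0.35, "z": 0, "rx": 0, "ry": 0, "rz": 0}, {"x": -0.98, "y": 0.35, "z": 0, "rx": 0, "ry": 0, "rz": 0}, {"x": -0.98, "y": 0.35, "z": 0, "rx": 0, "ry": 0, "rz": 0}, {"x": -0.98, "y": 0.35, "z": 0, "rx": 0, "ry": 0, "rz": 0}, {"x": -0.98, "y": 0.35, "z": 0, "rx": 0, "ry": 0, "rz": 0}, {"x": -0.98, "y": 0.35, "z": 0, "rx": 0, "ry": 0, "rz": 0}])

```text
clock: 27.68
tool_pos: [0.4306, -0.0316, 0.1463]
orientation: [-180.0, 0.0, -93.2]
force: [1.0, 0.1, -1.3]
opening: 0.0559
gripper_force: 29.9
```

Request:
play_rows(motion=[{"x": -0.98, "y": 0.35, "z": 0, "rx": 0, "ry": 0, "rz": 0}, {"x": -0.98, "y": 0.35, "z": 0, "rx": 0, "ry": 0, "rz": 0}, {"x": -0.98, "y": 0.35, "z": 0, "rx": 0, "ry": 0, "rz": 0}, {"x": -0.98, "y": 0.35, "z": 0, "rx": 0, "ry": 0, "rz": 0}, {"x": -0.98, "y": 0.35, "z": 0, "rx": 0, "ry": 0, "rz": 0}, {"x": -0.9, "y": 0.35, "z": 0, "rx": 0, "ry": 0, "rz": 0}, {"x": 0, "y": 0, "z": 0, "rx": 0, "ry": 0, "rz": 0}, {"x": 0, "y": 0, "z": 0.8, "rx": 0, "ry": 0, "rz": 0}, {"x": 0, "y": 0, "z": 0.8, "rx": 0, "ry": 0, "rz": 0}, {"x": 0, "y": 0, "z": 0, "rx": 0, "ry": 0, "rz": 0}, {"x": 0, "y": 0, "z": 0, "rx": 0, "ry": 0, "rz": 0}])

```text
clock: 29.05
tool_pos: [0.3871, 0.1151, 0.1067]
orientation: [-180.0, 0.0, -93.2]
force: [-1.2, 0.4, -0.2]
opening: 0.0554
gripper_force: 29.9
```

Request:
play_rows(motion=[{"x": 0, "y": 0, "z": 0.5, "rx": 0, "ry": 0, "rz": 0}, {"x": 0, "y": 0, "z": 0.4, "rx": 0, "ry": 0, "rz": 0}, {"x": 0, "y": 0, "z": 0.35, "rx": 0, "ry": 0, "rz": 0}, {"x": 0, "y": 0, "z": 0, "rx": 0, "ry": 0, "rz": 0}, {"x": 0, "y": 0, "z": 0, "rx": 0, "ry": 0, "rz": 0}])

```text
clock: 29.68
tool_pos: [0.3867, 0.115, 0.0745]
orientation: [180.0, -0.0, -93.2]
force: [-0.3, 0.2, -0.8]
opening: 0.0558
gripper_force: 29.9
```

Request:
play_rows(motion=[{"x": 0, "y": 0, "z": 0, "rx": 0, "ry": 0, "rz": 0}, {"x": 0, "y": 0, "z": 0, "rx": 0, "ry": 0, "rz": 0}, {"x": 0, "y": 0, "z": 0, "rx": 0, "ry": 0, "rz": 0}], fingers=0.5)

```text
clock: 30.05
tool_pos: [0.3868, 0.1152, 0.0749]
orientation: [-180.0, 0.0, -93.2]
force: [0.7, 0.5, -0.6]
opening: 0.0657
gripper_force: 0.0
```

Request:
play_rows(motion=[{"x": 0, "y": 0, "z": -1, "rx": 0, "ry": 0, "rz": 0}, {"x": 0, "y": 0, "z": -1, "rx": 0, "ry": 0, "rz": 0}, {"x": 0, "y": 0, "z": -1, "rx": 0, "ry": 0, "rz": 0}, {"x": 0, "y": 0, "z": -1, "rx": 0, "ry": 0, "rz": 0}])

```text
clock: 30.55
tool_pos: [0.3866, 0.115, 0.1757]
orientation: [-180.0, 0.0, -93.2]
force: [0.5, -0.0, -1.0]
opening: 0.066
gripper_force: 0.0
```

Request:
play_rows(motion=[{"x": 0, "y": 0, "z": 0, "rx": 0, "ry": 0, "rz": -0.95}, {"x": 0, "y": 0, "z": 0, "rx": 0, "ry": 0, "rz": -0.97}, {"x": 1, "y": -0.57, "z": 0, "rx": 0, "ry": 0, "rz": 0}, {"x": 1, "y": -0.57, "z": 0, "rx": 0, "ry": 0, "rz": 0}, {"x": 1, "y": -0.57, "z": 0, "rx": 0, "ry": 0, "rz": 0}, {"x": 1, "y": -0.57, "z": 0, "rx": 0, "ry": 0, "rz": 0}, {"x": 1, "y": -0.58, "z": 0, "rx": 0, "ry": 0, "rz": 0}, {"x": 1, "y": -0.58, "z": 0, "rx": 0, "ry": 0, "rz": 0}, {"x": 1, "y": -0.58, "z": 0, "rx": 0, "ry": 0, "rz": 0}, {"x": 1, "y": -0.58, "z": 0, "rx": 0, "ry": 0, "rz": 0}, {"x": 0, "y": 0, "z": 0, "rx": 0, "ry": 0, "rz": 0}, {"x": 0, "y": 0, "z": 0.95, "rx": 0, "ry": 0, "rz": 0}, {"x": 0, "y": 0, "z": 0.95, "rx": 0, "ry": 0, "rz": 0}, {"x": 0, "y": 0, "z": 0.95, "rx": 0, "ry": 0, "rz": 0}, {"x": 0, "y": 0, "z": 0.95, "rx": 0, "ry": 0, "rz": 0}, {"x": 0, "y": 0, "z": 0.95, "rx": 0, "ry": 0, "rz": 0}, {"x": 0, "y": 0, "z": 0, "rx": 0, "ry": 0, "rz": 0}], fingers=-1)

```text
clock: 32.67
tool_pos: [0.5154, -0.0751, 0.0547]
orientation: [179.8, -0.0, -85.5]
force: [-0.9, 0.3, 0.8]
opening: 0.0006
gripper_force: 0.0
```

Request:
play_rows(motion=[{"x": 0.4, "y": 0, "z": 0, "rx": 0, "ry": 0, "rz": 0}, {"x": 0.4, "y": 0, "z": 0, "rx": 0, "ry": 0, "rz": 0}, {"x": 0.4, "y": 0, "z": 0, "rx": 0, "ry": 0, "rz": 0}, {"x": 0.4, "y": 0, "z": 0, "rx": 0, "ry": 0, "rz": 0}, {"x": 0.4, "y": 0, "z": 0, "rx": 0, "ry": 0, "rz": 0}, {"x": 0.4, "y": 0, "z": 0, "rx": 0, "ry": 0, "rz": 0}, {"x": 0.4, "y": 0, "z": 0, "rx": 0, "ry": 0, "rz": 0}, {"x": 0.1, "y": 0, "z": 0, "rx": 0, "ry": 0, "rz": 0}, {"x": 0, "y": 0, "z": 0, "rx": 0, "ry": 0, "rz": 0}])

```text
clock: 33.8
tool_pos: [0.5229, -0.1471, 0.056]
orientation: [-180.0, 0.1, -85.6]
force: [0.8, 6.6, 1.8]
opening: 0.0007
gripper_force: 3.3
```

Request:
play_rows(motion=[{"x": -0.4, "y": 0, "z": 0, "rx": 0, "ry": 0, "rz": 0}, {"x": 0, "y": 0, "z": -1, "rx": 0, "ry": 0, "rz": 0}, {"x": 0, "y": 0, "z": -1, "rx": 0, "ry": 0, "rz": 0}, {"x": 0, "y": 0, "z": -1, "rx": 0, "ry": 0, "rz": 0}, {"x": 0, "y": 0, "z": -1, "rx": 0, "ry": 0, "rz": 0}, {"x": 0.92, "y": 0, "z": 0, "rx": 0, "ry": 0, "rz": 0}, {"x": 0.92, "y": 0, "z": 0, "rx": 0, "ry": 0, "rz": 0}, {"x": 0.92, "y": 0, "z": 0, "rx": 0, "ry": 0, "rz": 0}, {"x": 0.92, "y": 0, "z": 0, "rx": 0, "ry": 0, "rz": 0}, {"x": 0.93, "y": 0, "z": 0, "rx": 0, "ry": 0, "rz": 0}, {"x": 0.93, "y": 0, "z": 0, "rx": 0, "ry": 0, "rz": 0}, {"x": 0.93, "y": 0, "z": 0, "rx": 0, "ry": 0, "rz": 0}, {"x": 0.93, "y": 0, "z": 0, "rx": 0, "ry": 0, "rz": 0}, {"x": 0, "y": 0, "z": 1, "rx": 0, "ry": 0, "rz": 0}, {"x": 0, "y": 0, "z": 1, "rx": 0, "ry": 0, "rz": 0}, {"x": 0, "y": 0, "z": 1, "rx": 0, "ry": 0, "rz": 0}, {"x": 0, "y": 0, "z": 1, "rx": 0, "ry": 0, "rz": 0}, {"x": 0, "y": 0, "z": 0, "rx": 0, "ry": 0, "rz": 0}], fingers=1)

```text
clock: 36.05
tool_pos: [0.5342, -0.3213, 0.0538]
orientation: [179.7, 0.1, -85.5]
force: [-0.5, 1.0, 0.4]
opening: 0.0876
gripper_force: 0.0
```

```bash
python3 snap.py wrist w7 150 0 490 255; python3 - <<'E'
from h import *
im=cv2.imread('pics/w7_raw.png')
h=cv2.cvtColor(im,cv2.COLOR_BGR2HSV); m=cv2.inRange(h,(8,90,50),(25,255,255)); m[:150]=0;m[250:]=0;m[:,:230]=0;m[:,420:]=0
v,u=np.nonzero(m); print(u.min(),u.max(),np.median(v),len(u))
E
```

```text
{'clock': np.float64(36.05), 'tool_pos': array([ 0.5342, -0.3213,  0.0538]), 'orientation': array([ 1.797026e+02,  1.035000e-01, -8.553430e+01]), 'force': array([-0.5377,  1.0052,  0.3617]), 'opening': np.float64(0.0876), 'gripper_force': np.float64(0.0), 'joint_pos': array([-1.31082e+01,  2.48706e+01, -1.75513e+01, -1.20000e-02,
       -4.78928e+01,  1.75822e+01])}
scale 2.3529411764705883
274 372 202.0 388
```

Request:
play_rows(motion=[{"x": 0, "y": 0, "z": 0.7, "rx": 0, "ry": 0, "rz": 0}, {"x": 0, "y": 0, "z": 0.7, "rx": 0, "ry": 0, "rz": 0}, {"x": 0, "y": 0, "z": 0, "rx": 0, "ry": 0, "rz": 0}])

```text
clock: 36.48
tool_pos: [0.535, -0.3216, 0.0193]
orientation: [179.8, 0.1, -85.5]
force: [0.1, 0.9, 0.1]
opening: 0.0873
gripper_force: 0.0
```

Request:
play_rows(motion=[{"x": 0, "y": 0, "z": 0, "rx": 0, "ry": 0, "rz": 0}, {"x": 0, "y": 0, "z": 0, "rx": 0, "ry": 0, "rz": 0}, {"x": 0, "y": 0, "z": 0, "rx": 0, "ry": 0, "rz": 0}, {"x": 0, "y": 0, "z": 0, "rx": 0, "ry": 0, "rz": 0}, {"x": 0, "y": 0, "z": 0, "rx": 0, "ry": 0, "rz": 0}], fingers=-1)

```text
clock: 37.1
tool_pos: [0.5353, -0.3222, 0.0212]
orientation: [179.9, 0.0, -85.5]
force: [-4.6, -1.5, 3.2]
opening: 0.0552
gripper_force: 30.0
```

Request:
play_rows(motion=[{"x": 0.4, "y": 0, "z": 0, "rx": 0, "ry": 0, "rz": 0}, {"x": 0.4, "y": 0, "z": 0, "rx": 0, "ry": 0, "rz": 0}, {"x": 0.4, "y": 0, "z": 0, "rx": 0, "ry": 0, "rz": 0}, {"x": 0.4, "y": 0, "z": 0, "rx": 0, "ry": 0, "rz": 0}, {"x": 0.4, "y": 0, "z": 0, "rx": 0, "ry": 0, "rz": 0}, {"x": 0.4, "y": 0, "z": 0, "rx": 0, "ry": 0, "rz": 0}, {"x": 0.4, "y": 0, "z": 0, "rx": 0, "ry": 0, "rz": 0}, {"x": 0.4, "y": 0, "z": 0, "rx": 0, "ry": 0, "rz": 0}, {"x": 0.2, "y": 0, "z": 0, "rx": 0, "ry": 0, "rz": 0}, {"x": 0, "y": 0, "z": 0, "rx": 0, "ry": 0, "rz": 0}])

```text
clock: 38.35
tool_pos: [0.5431, -0.4072, 0.021]
orientation: [-180.0, -0.0, -85.6]
force: [-0.2, -1.0, -0.4]
opening: 0.0557
gripper_force: 29.9
```

Request:
play_rows(motion=[{"x": 0, "y": 0, "z": -1, "rx": 0, "ry": 0, "rz": 0}, {"x": 0, "y": 0, "z": -1, "rx": 0, "ry": 0, "rz": 0}, {"x": 0, "y": 0, "z": -1, "rx": 0, "ry": 0, "rz": 0}, {"x": 0, "y": 0, "z": -1, "rx": 0, "ry": 0, "rz": 0.95}, {"x": 0, "y": 0, "z": -1, "rx": 0, "ry": 0, "rz": 0.97}, {"x": -0.97, "y": 0.26, "z": 0, "rx": 0, "ry": 0, "rz": 0}, {"x": -0.97, "y": 0.26, "z": 0, "rx": 0, "ry": 0, "rz": 0}, {"x": -0.97, "y": 0.26, "z": 0, "rx": 0, "ry": 0, "rz": 0}, {"x": -0.97, "y": 0.26, "z": 0, "rx": 0, "ry": 0, "rz": 0}, {"x": -0.97, "y": 0.26, "z": 0, "rx": 0, "ry": 0, "rz": 0}, {"x": -0.97, "y": 0.26, "z": 0, "rx": 0, "ry": 0, "rz": 0}, {"x": -0.97, "y": 0.26, "z": 0, "rx": 0, "ry": 0, "rz": 0}, {"x": -0.97, "y": 0.26, "z": 0, "rx": 0, "ry": 0, "rz": 0}, {"x": -0.97, "y": 0.26, "z": 0, "rx": 0, "ry": 0, "rz": 0}, {"x": -0.97, "y": 0.26, "z": 0, "rx": 0, "ry": 0, "rz": 0}, {"x": -0.97, "y": 0.26, "z": 0, "rx": 0, "ry": 0, "rz": 0}, {"x": -0.97, "y": 0.26, "z": 0, "rx": 0, "ry": 0, "rz": 0}, {"x": -0.97, "y": 0.26, "z": 0, "rx": 0, "ry": 0, "rz": 0}, {"x": -0.97, "y": 0.26, "z": 0, "rx": 0, "ry": 0, "rz": 0}, {"x": -0.97, "y": 0.26, "z": 0, "rx": 0, "ry": 0, "rz": 0}])

```text
clock: 40.85
tool_pos: [0.4656, -0.0371, 0.1463]
orientation: [-180.0, 0.0, -93.2]
force: [-0.4, -0.2, -0.7]
opening: 0.0557
gripper_force: 29.9
```

Request:
play_rows(motion=[{"x": -0.97, "y": 0.26, "z": 0, "rx": 0, "ry": 0, "rz": 0}, {"x": -0.97, "y": 0.26, "z": 0, "rx": 0, "ry": 0, "rz": 0}, {"x": -0.97, "y": 0.25, "z": 0, "rx": 0, "ry": 0, "rz": 0}, {"x": -0.97, "y": 0.25, "z": 0, "rx": 0, "ry": 0, "rz": 0}, {"x": 0, "y": 0, "z": 0, "rx": 0, "ry": 0, "rz": 0}, {"x": 0, "y": 0, "z": 0.6, "rx": 0, "ry": 0, "rz": 0}, {"x": 0, "y": 0, "z": 0.6, "rx": 0, "ry": 0, "rz": 0}, {"x": 0, "y": 0, "z": 0, "rx": 0, "ry": 0, "rz": 0}, {"x": 0, "y": 0, "z": 0, "rx": 0, "ry": 0, "rz": 0}])

```text
clock: 41.98
tool_pos: [0.4462, 0.06, 0.1166]
orientation: [-180.0, 0.0, -93.2]
force: [-0.3, 0.4, 0.3]
opening: 0.0552
gripper_force: 29.9
```

```bash
python3 snap.py scene c1 180 130 320 230
```

```text
{'clock': np.float64(41.975), 'tool_pos': array([0.4462, 0.06  , 0.1166]), 'orientation': array([-1.799704e+02,  7.200000e-03, -9.320310e+01]), 'force': array([-0.3047,  0.4405,  0.3314]), 'opening': np.float64(0.0552), 'gripper_force': np.float64(29.9255), 'joint_pos': array([ 3.28819e+01,  5.37090e+00, -3.54692e+01,  1.54000e-02,
       -4.91318e+01, -3.60950e+01])}
scale 5.714285714285714
```

View pics/c1.png

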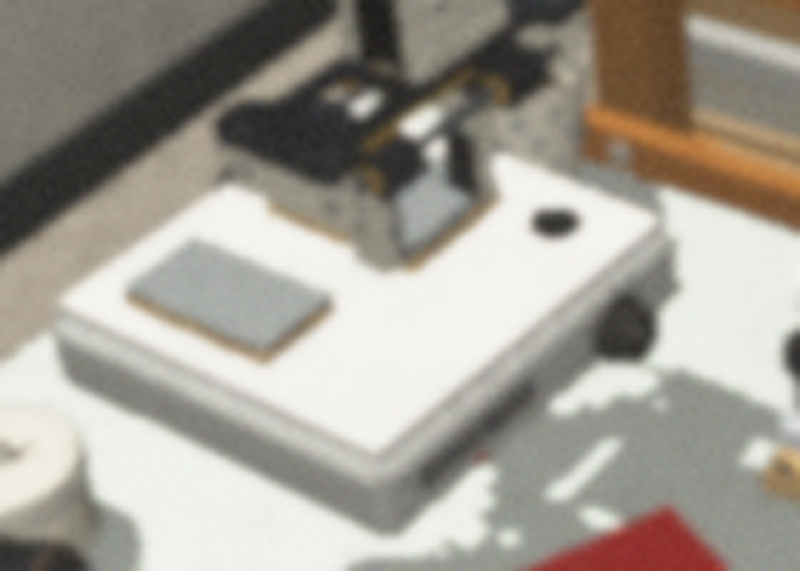

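Blank A lies flat well inside the plate; the third is above its place between. Setting down.

Request:
play_rows(motion=[{"x": 0, "y": 0, "z": 0.6, "rx": 0, "ry": 0, "rz": 0}, {"x": 0, "y": 0, "z": 0.5, "rx": 0, "ry": 0, "rz": 0}, {"x": 0, "y": 0, "z": 0.35, "rx": 0, "ry": 0, "rz": 0}, {"x": 0, "y": 0, "z": 0.19, "rx": 0, "ry": 0, "rz": 0}, {"x": 0, "y": 0, "z": 0, "rx": 0, "ry": 0, "rz": 0}, {"x": 0, "y": 0, "z": 0, "rx": 0, "ry": 0, "rz": 0}])

```text
clock: 42.78
tool_pos: [0.446, 0.0602, 0.0751]
orientation: [-180.0, 0.0, -93.2]
force: [0.1, -0.1, -0.3]
opening: 0.0558
gripper_force: 29.9
```

Request:
play_rows(motion=[{"x": 0, "y": 0, "z": 0, "rx": 0, "ry": 0, "rz": 0}, {"x": 0, "y": 0, "z": 0, "rx": 0, "ry": 0, "rz": 0}, {"x": 0, "y": 0, "z": 0, "rx": 0, "ry": 0, "rz": 0}], fingers=0.5)

```text
clock: 43.15
tool_pos: [0.446, 0.0602, 0.0751]
orientation: [-180.0, 0.0, -93.2]
force: [0.2, 0.3, -0.3]
opening: 0.0656
gripper_force: 0.0
```

Request:
play_rows(motion=[{"x": 0, "y": 0, "z": -1, "rx": 0, "ry": 0, "rz": 0}, {"x": 0, "y": 0, "z": -1, "rx": 0, "ry": 0, "rz": 0}, {"x": 0, "y": 0, "z": -1, "rx": 0, "ry": 0, "rz": 0}, {"x": 0, "y": 0, "z": -1, "rx": 0, "ry": 0, "rz": 0}])

```text
clock: 43.65
tool_pos: [0.4458, 0.0601, 0.176]
orientation: [-180.0, 0.0, -93.2]
force: [0.0, 0.4, 0.2]
opening: 0.066
gripper_force: 0.0
```

Request:
play_rows(motion=[{"x": 0.98, "y": 0.1, "z": -0.42, "rx": 0, "ry": 0, "rz": 0}, {"x": 0.98, "y": 0.1, "z": -0.42, "rx": 0, "ry": 0, "rz": 0}, {"x": 0.98, "y": 0.1, "z": -0.42, "rx": 0, "ry": 0, "rz": 0}, {"x": 0.98, "y": 0.1, "z": -0.42, "rx": 0, "ry": 0, "rz": 0}, {"x": 0.98, "y": 0.1, "z": -0.42, "rx": 0, "ry": 0, "rz": 0}, {"x": 0.98, "y": 0.1, "z": -0.42, "rx": 0, "ry": 0, "rz": 0}, {"x": 0.98, "y": 0.1, "z": -0.42, "rx": 0, "ry": 0, "rz": 0}, {"x": 0.98, "y": 0.1, "z": -0.42, "rx": 0, "ry": 0, "rz": 0}, {"x": 0.98, "y": 0.1, "z": -0.42, "rx": 0, "ry": 0, "rz": 0}, {"x": 0.98, "y": 0.1, "z": -0.42, "rx": 0, "ry": 0, "rz": 0}, {"x": 0.98, "y": 0.1, "z": -0.42, "rx": 0, "ry": 0, "rz": 0}, {"x": 0.98, "y": 0.1, "z": -0.42, "rx": 0, "ry": 0, "rz": 0}, {"x": 0, "y": 0, "z": 0, "rx": 0, "ry": 0, "rz": 0}, {"x": 0, "y": 0, "z": 0, "rx": 0, "ry": 0, "rz": 0}], fingers=1)

```text
clock: 45.4
tool_pos: [0.3993, -0.2315, 0.3007]
orientation: [180.0, 0.0, -93.2]
force: [0.6, 0.6, -0.2]
opening: 0.0876
gripper_force: 0.0
```

```bash
python3 snap.py wrist w8 210 0 530 240
```

```text
{'clock': np.float64(45.4), 'tool_pos': array([ 0.3993, -0.2315,  0.3007]), 'orientation': array([ 1.799739e+02,  2.290000e-02, -9.323520e+01]), 'force': array([ 0.5967,  0.62  , -0.2059]), 'opening': np.float64(0.0876), 'gripper_force': np.float64(0.0), 'joint_pos': array([-5.57000e+00, -2.61820e+00, -1.77464e+01, -2.26000e-02,
       -7.48989e+01,  2.34070e+00])}
scale 2.5
```

View pics/w8.png

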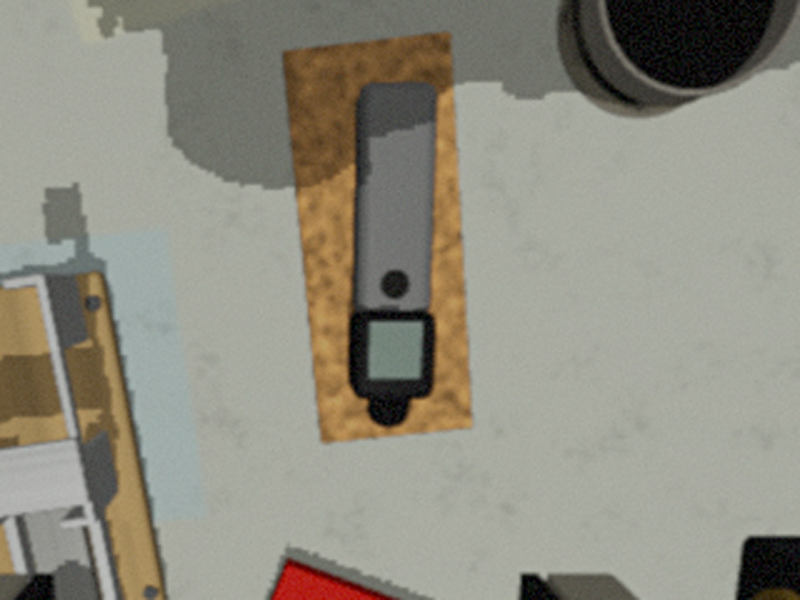

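Mat corners (285,50),(450,33),(472,427),(321,441); thermometer: handle rear (362–436,84), handle front (357–430,308), head front (352–432,395), undisturbed. Magazine is empty.

```bash
python3 - <<'E'
from h import *; import pickle
c=pickle.load(open('pics/w8.pkl','rb'));k=2.5
g=lambda u,v,z: plane(c,u/k+210,v/k,z)
M=[g(*p,.004) for p in((285,50),(450,33),(472,427),(321,441))]
for m in M: print(m)
r=(M[0]+M[1])/2;f=(M[2]+M[3])/2; print('mat ctr',np.mean(M,0),'len',np.linalg.norm(f-r),'yaw',np.degrees(np.arctan2(f[1]-r[1],f[0]-r[0])))
r=(g(362,85,.034)+g(436,85,.034))/2; f=(g(357,308,.034)+g(430,308,.034))/2; h=(g(352,395,.042)+g(432,395,.042))/2
print(r,f,h,'w',g(357,308,.034)-g(430,308,.034)); 
for e in(f,h): print('len',np.linalg.norm((e-r)[:2]),'yaw',np.degrees(np.arctan2(e[1]-r[1],e[0]-r[0])))
d=(h-r)[:2];d/=np.linalg.norm(d); print('origin',r[:2]+.073*d, f[:2]-.033*d,h[:2]-.070*d)
E
```

```text
[ 0.3897 -0.3967  0.004 ]
[ 0.3121 -0.3997  0.004 ]
[ 0.3026 -0.2119  0.004 ]
[ 0.3813 -0.2089  0.004 ]
mat ctr [ 0.346425 -0.3043    0.004   ] len 0.18801314448729375 yaw 92.72848526926465
[ 0.3404 -0.3732  0.034 ] [ 0.3453  -0.27635  0.034  ] [ 0.348   -0.23645  0.042  ] w [ 0.0342 -0.0019  0.    ]
len 0.09697387534795131 yaw 87.10366401600302
len 0.13696102547805342 yaw 86.81900962377709
origin [ 0.34445079 -0.30031248] [ 0.34346882 -0.30929915] [ 0.34411568 -0.30634215]
```

Request:
play_rows(motion=[{"x": 0.8, "y": 0.5, "z": 0.8, "rx": 0, "ry": 0, "rz": 0}, {"x": 0.8, "y": 0.5, "z": 0.8, "rx": 0, "ry": 0, "rz": 0}, {"x": 0.8, "y": 0.5, "z": 0.8, "rx": 0, "ry": 0, "rz": 0}, {"x": 0.86, "y": 0.54, "z": 0.8, "rx": 0, "ry": 0, "rz": 0}, {"x": 0, "y": 0, "z": 1, "rx": 0, "ry": 0, "rz": 0}, {"x": 0, "y": 0, "z": 1, "rx": 0, "ry": 0, "rz": 0}, {"x": 0, "y": 0, "z": 1, "rx": 0, "ry": 0, "rz": 0}, {"x": 0, "y": 0, "z": 1, "rx": 0, "ry": 0, "rz": 0}, {"x": 0, "y": 0, "z": 1, "rx": 0, "ry": 0, "rz": 0}, {"x": 0, "y": 0, "z": 1, "rx": 0, "ry": 0, "rz": 0}, {"x": 0, "y": 0, "z": 0, "rx": 0, "ry": 0, "rz": 0}, {"x": 0, "y": 0, "z": 0, "rx": 0, "ry": 0, "rz": 0}])

```text
clock: 46.95
tool_pos: [0.3447, -0.3102, 0.0718]
orientation: [-180.0, -0.0, -93.1]
force: [0.5, -0.1, 0.6]
opening: 0.0879
gripper_force: 0.0
```

```bash
python3 - <<'E'
from h import *
o=obs(); print(proj(cal('wrist'),(.344,-.305+.02,.034)))
cv2.imwrite('pics/w9_raw.png',cams.snapshot('wrist'))
E
```

```text
{'clock': np.float64(46.95), 'tool_pos': array([ 0.3447, -0.3102,  0.0718]), 'orientation': array([-1.799746e+02, -2.210000e-02, -9.314300e+01]), 'force': array([ 0.4539, -0.1244,  0.6089]), 'opening': np.float64(0.0879), 'gripper_force': np.float64(0.0), 'joint_pos': array([-1.75386e+01,  1.03138e+01, -3.70246e+01,  2.22000e-02,
       -4.26315e+01,  1.43792e+01])}
[326.7 264.1]
```

Request:
play_rows(motion=[{"x": 0, "y": 0, "z": 0.8, "rx": 0, "ry": 0, "rz": 0}, {"x": 0, "y": 0, "z": 0.8, "rx": 0, "ry": 0, "rz": 0}, {"x": 0, "y": 0, "z": 0.85, "rx": 0, "ry": 0, "rz": 0}, {"x": 0, "y": 0, "z": 0, "rx": 0, "ry": 0, "rz": 0}, {"x": 0, "y": 0, "z": 0, "rx": 0, "ry": 0, "rz": 0}])

```text
clock: 47.62
tool_pos: [0.3449, -0.3106, 0.0109]
orientation: [-179.9, -0.0, -93.2]
force: [-0.4, 0.4, -0.4]
opening: 0.0874
gripper_force: 0.0
```

Request:
play_rows(motion=[{"x": 0, "y": 0, "z": 0, "rx": 0, "ry": 0, "rz": 0}, {"x": 0, "y": 0, "z": 0, "rx": 0, "ry": 0, "rz": 0}, {"x": 0, "y": 0, "z": 0, "rx": 0, "ry": 0, "rz": 0}, {"x": 0, "y": 0, "z": 0, "rx": 0, "ry": 0, "rz": 0}, {"x": 0, "y": 0, "z": 0, "rx": 0, "ry": 0, "rz": 0}, {"x": 0, "y": 0, "z": 0, "rx": 0, "ry": 0, "rz": 0}, {"x": 0, "y": 0, "z": 0, "rx": 0, "ry": 0, "rz": 0}], fingers=-1)

```text
clock: 48.5
tool_pos: [0.344, -0.3103, 0.0098]
orientation: [180.0, 0.0, -93.2]
force: [-0.0, 0.2, -0.7]
opening: 0.0357
gripper_force: 30.0
```

Request:
play_rows(motion=[{"x": 0, "y": 0, "z": -0.6, "rx": 0, "ry": 0, "rz": 0}, {"x": 0, "y": 0, "z": -0.8, "rx": 0, "ry": 0, "rz": 0}, {"x": 0, "y": 0, "z": -0.8, "rx": 0, "ry": 0, "rz": 0}, {"x": 0, "y": 0, "z": -0.8, "rx": 0, "ry": 0, "rz": 0}, {"x": 0, "y": 0, "z": -0.8, "rx": 0, "ry": 0, "rz": 0}, {"x": 0, "y": 0, "z": -0.8, "rx": 0, "ry": 0, "rz": 0}, {"x": 0, "y": 0, "z": -0.8, "rx": 0, "ry": 0, "rz": 0}, {"x": 0, "y": 0, "z": -0.8, "rx": 0, "ry": 0, "rz": 0}, {"x": 0, "y": 0, "z": 0, "rx": 0, "ry": 0, "rz": 0}])

```text
clock: 49.62
tool_pos: [0.3447, -0.3105, 0.1658]
orientation: [-179.9, -0.0, -93.2]
force: [0.7, -0.5, -2.2]
opening: 0.0359
gripper_force: 30.0
```

Request:
play_rows(motion=[{"x": -0.85, "y": -0.68, "z": 0, "rx": 0, "ry": 0, "rz": 0}, {"x": -0.85, "y": -0.68, "z": 0, "rx": 0, "ry": 0, "rz": 0}, {"x": -0.85, "y": -0.68, "z": 0, "rx": 0, "ry": 0, "rz": 0}, {"x": -0.85, "y": -0.68, "z": 0, "rx": 0, "ry": 0, "rz": 0}, {"x": -0.85, "y": -0.68, "z": 0, "rx": 0, "ry": 0, "rz": 0}, {"x": -0.85, "y": -0.68, "z": 0, "rx": 0, "ry": 0, "rz": 0}, {"x": -0.85, "y": -0.68, "z": 0, "rx": 0, "ry": 0, "rz": 0}, {"x": -0.85, "y": -0.68, "z": 0, "rx": 0, "ry": 0, "rz": 0}, {"x": -0.85, "y": -0.68, "z": 0, "rx": 0, "ry": 0, "rz": 0}, {"x": -0.86, "y": -0.68, "z": 0, "rx": 0, "ry": 0, "rz": 0}, {"x": 0, "y": 0, "z": 0, "rx": 0, "ry": 0, "rz": 0}, {"x": 0, "y": 0, "z": 0.6, "rx": 0, "ry": 0, "rz": 0}, {"x": 0, "y": 0, "z": 0.65, "rx": 0, "ry": 0, "rz": 0}, {"x": 0, "y": 0, "z": 0, "rx": 0, "ry": 0, "rz": 0}, {"x": 0, "y": 0, "z": 0, "rx": 0, "ry": 0, "rz": 0}])

```text
clock: 51.5
tool_pos: [0.5256, -0.1077, 0.1335]
orientation: [180.0, -0.0, -93.2]
force: [0.3, -0.4, -2.1]
opening: 0.0356
gripper_force: 30.0
```

```bash
python3 - <<'E'
from h import *
obs(); s,c=cams.snapshot('side'),cams.snapshot('scene'); cv2.imwrite('pics/aim_side_raw.png',s)
# predicted points drawn on the side crop
cs=cal('side');T=np.array([.5263,-.1076,.1287]);f=np.array([.0558,.9984,0])
pts=[T+f*(.006+.079)+[0,0,.013],T+f*(.006+.07),T+f*(.006-.073),T+f*(.006-.073)+[0,0,.03],np.array([.535,.0478,.071])]
A=cv2.resize(s[110:210,240:400],None,fx=5,fy=5,interpolation=2)[:400]
for p in pts:
    q=(proj(cs,p)-[240,110])*5; cv2.circle(A,tuple(int(v) for v in q),3,(0,255,0),-1)
B=cv2.resize(c[135:225,185:345],None,fx=2.2,fy=2.2,interpolation=2); B=cv2.copyMakeBorder(B[:200],0,max(0,200-B.shape[0]),0,800-B.shape[1],0)
w=cams.snapshot('wrist'); W=cv2.resize(w,(320,200)); B[:, 400:720]=W
cv2.imwrite('pics/aim.png',np.vstack([A,B]))
E
```

```text
{'clock': np.float64(51.5), 'tool_pos': array([ 0.5256, -0.1077,  0.1335]), 'orientation': array([ 1.799881e+02, -1.580000e-02, -9.322090e+01]), 'force': array([ 0.3255, -0.4466, -2.0892]), 'opening': np.float64(0.0356), 'gripper_force': np.float64(29.9987), 'joint_pos': array([ 9.37370e+00,  1.22807e+01, -2.41193e+01,  1.59000e-02,
       -5.36151e+01, -1.26040e+01])}
```

View pics/aim.png

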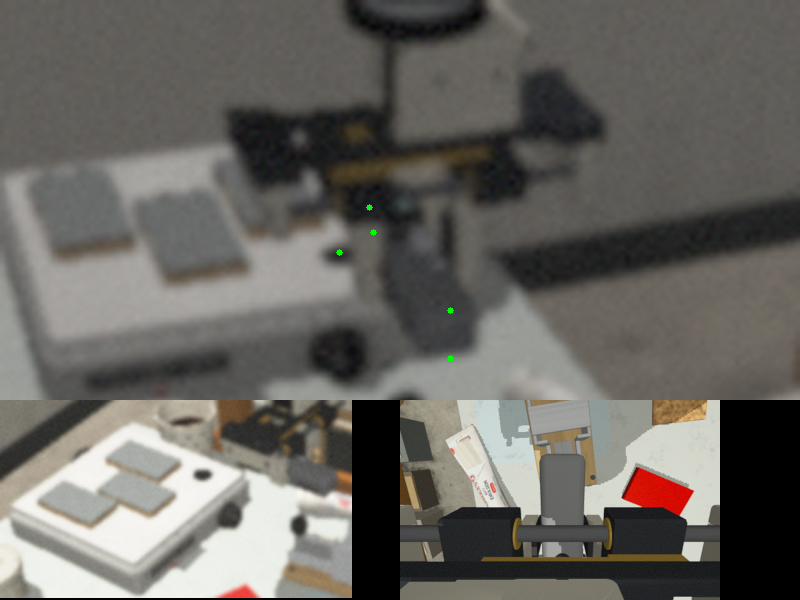

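The composite shows three blanks lying flat, apart, off the disc; thermometer held level at the predicted place. One numeric check of its length position in the grip.

```bash
python3 - <<'E'
from h import *
o=obs(); c=cal('wrist'); w=cams.snapshot('wrist'); g=cv2.cvtColor(w,cv2.COLOR_BGR2GRAY).astype(int)
print([(r,int(g[r,310:345].mean())) for r in range(90,125,2)])
y=np.radians(-93.2);tx=np.array([np.cos(y),np.sin(y)])
for r in (100,104,108,112): print(r,(plane(c,324,r,.155)[:2]-o['tool_pos'][:2])@tx)
E
```

```text
{'clock': np.float64(51.65), 'tool_pos': array([ 0.526 , -0.1074,  0.1341]), 'orientation': array([-1.799447e+02,  7.100000e-03, -9.320930e+01]), 'force': array([-0.4641,  0.1697, -2.2682]), 'opening': np.float64(0.0359), 'gripper_force': np.float64(29.9987), 'joint_pos': array([ 9.39200e+00,  1.22390e+01, -2.40897e+01,  6.40000e-03,
       -5.36158e+01, -1.26050e+01])}
[(90, 131), (92, 132), (94, 131), (96, 132), (98, 131), (100, 131), (102, 131), (104, 131), (106, 127), (108, 86), (110, 91), (112, 99), (114, 101), (116, 100), (118, 102), (120, 103), (122, 102), (124, 104)]
100 0.06848788811006433
104 0.06709007104020955
108 0.06558682774343727
112 0.06418342852308319
```

Matches (-6 mm). Holding still for about 7 s.

Request:
play_rows(motion=[{"x": 0, "y": 0, "z": 0, "rx": 0, "ry": 0, "rz": 0}, {"x": 0, "y": 0, "z": 0, "rx": 0, "ry": 0, "rz": 0}, {"x": 0, "y": 0, "z": 0, "rx": 0, "ry": 0, "rz": 0}, {"x": 0, "y": 0, "z": 0, "rx": 0, "ry": 0, "rz": 0}, {"x": 0, "y": 0, "z": 0, "rx": 0, "ry": 0, "rz": 0}, {"x": 0, "y": 0, "z": 0, "rx": 0, "ry": 0, "rz": 0}, {"x": 0, "y": 0, "z": 0, "rx": 0, "ry": 0, "rz": 0}, {"x": 0, "y": 0, "z": 0, "rx": 0, "ry": 0, "rz": 0}, {"x": 0, "y": 0, "z": 0, "rx": 0, "ry": 0, "rz": 0}, {"x": 0, "y": 0, "z": 0, "rx": 0, "ry": 0, "rz": 0}, {"x": 0, "y": 0, "z": 0, "rx": 0, "ry": 0, "rz": 0}, {"x": 0, "y": 0, "z": 0, "rx": 0, "ry": 0, "rz": 0}, {"x": 0, "y": 0, "z": 0, "rx": 0, "ry": 0, "rz": 0}, {"x": 0, "y": 0, "z": 0, "rx": 0, "ry": 0, "rz": 0}, {"x": 0, "y": 0, "z": 0, "rx": 0, "ry": 0, "rz": 0}, {"x": 0, "y": 0, "z": 0, "rx": 0, "ry": 0, "rz": 0}, {"x": 0, "y": 0, "z": 0, "rx": 0, "ry": 0, "rz": 0}, {"x": 0, "y": 0, "z": 0, "rx": 0, "ry": 0, "rz": 0}, {"x": 0, "y": 0, "z": 0, "rx": 0, "ry": 0, "rz": 0}, {"x": 0, "y": 0, "z": 0, "rx": 0, "ry": 0, "rz": 0}])

```text
clock: 54.2
tool_pos: [0.5257, -0.1073, 0.1336]
orientation: [180.0, -0.0, -93.2]
force: [-0.6, 0.6, -1.9]
opening: 0.0357
gripper_force: 30.0
```

Request:
play_rows(motion=[{"x": 0, "y": 0, "z": 0, "rx": 0, "ry": 0, "rz": 0}, {"x": 0, "y": 0, "z": 0, "rx": 0, "ry": 0, "rz": 0}, {"x": 0, "y": 0, "z": 0, "rx": 0, "ry": 0, "rz": 0}, {"x": 0, "y": 0, "z": 0, "rx": 0, "ry": 0, "rz": 0}, {"x": 0, "y": 0, "z": 0, "rx": 0, "ry": 0, "rz": 0}, {"x": 0, "y": 0, "z": 0, "rx": 0, "ry": 0, "rz": 0}, {"x": 0, "y": 0, "z": 0, "rx": 0, "ry": 0, "rz": 0}, {"x": 0, "y": 0, "z": 0, "rx": 0, "ry": 0, "rz": 0}, {"x": 0, "y": 0, "z": 0, "rx": 0, "ry": 0, "rz": 0}, {"x": 0, "y": 0, "z": 0, "rx": 0, "ry": 0, "rz": 0}, {"x": 0, "y": 0, "z": 0, "rx": 0, "ry": 0, "rz": 0}, {"x": 0, "y": 0, "z": 0, "rx": 0, "ry": 0, "rz": 0}, {"x": 0, "y": 0, "z": 0, "rx": 0, "ry": 0, "rz": 0}, {"x": 0, "y": 0, "z": 0, "rx": 0, "ry": 0, "rz": 0}, {"x": 0, "y": 0, "z": 0, "rx": 0, "ry": 0, "rz": 0}, {"x": 0, "y": 0, "z": 0, "rx": 0, "ry": 0, "rz": 0}, {"x": 0, "y": 0, "z": 0, "rx": 0, "ry": 0, "rz": 0}, {"x": 0, "y": 0, "z": 0, "rx": 0, "ry": 0, "rz": 0}, {"x": 0, "y": 0, "z": 0, "rx": 0, "ry": 0, "rz": 0}, {"x": 0, "y": 0, "z": 0, "rx": 0, "ry": 0, "rz": 0}])

```text
clock: 56.7
tool_pos: [0.5257, -0.1073, 0.1336]
orientation: [180.0, -0.0, -93.2]
force: [0.4, -0.2, -1.5]
opening: 0.036
gripper_force: 30.0
```

Request:
play_rows(motion=[{"x": 0, "y": 0, "z": 0, "rx": 0, "ry": 0, "rz": 0}, {"x": 0, "y": 0, "z": 0, "rx": 0, "ry": 0, "rz": 0}, {"x": 0, "y": 0, "z": 0, "rx": 0, "ry": 0, "rz": 0}, {"x": 0, "y": 0, "z": 0, "rx": 0, "ry": 0, "rz": 0}, {"x": 0, "y": 0, "z": 0, "rx": 0, "ry": 0, "rz": 0}, {"x": 0, "y": 0, "z": 0, "rx": 0, "ry": 0, "rz": 0}, {"x": 0, "y": 0, "z": 0, "rx": 0, "ry": 0, "rz": 0}, {"x": 0, "y": 0, "z": 0, "rx": 0, "ry": 0, "rz": 0}, {"x": 0, "y": 0, "z": 0, "rx": 0, "ry": 0, "rz": 0}, {"x": 0, "y": 0, "z": 0, "rx": 0, "ry": 0, "rz": 0}, {"x": 0, "y": 0, "z": 0, "rx": 0, "ry": 0, "rz": 0}, {"x": 0, "y": 0, "z": 0, "rx": 0, "ry": 0, "rz": 0}, {"x": 0, "y": 0, "z": 0, "rx": 0, "ry": 0, "rz": 0}, {"x": 0, "y": 0, "z": 0, "rx": 0, "ry": 0, "rz": 0}, {"x": 0, "y": 0, "z": 0, "rx": 0, "ry": 0, "rz": 0}, {"x": 0, "y": 0, "z": 0, "rx": 0, "ry": 0, "rz": 0}, {"x": 0, "y": 0, "z": 0, "rx": 0, "ry": 0, "rz": 0}, {"x": 0, "y": 0, "z": 0, "rx": 0, "ry": 0, "rz": 0}, {"x": 0, "y": 0, "z": 0, "rx": 0, "ry": 0, "rz": 0}, {"x": 0, "y": 0, "z": 0, "rx": 0, "ry": 0, "rz": 0}])

```text
clock: 59.2
tool_pos: [0.5256, -0.1073, 0.1335]
orientation: [180.0, 0.0, -93.2]
force: [0.2, 0.1, -2.4]
opening: 0.036
gripper_force: 30.0
```

```bash
python3 - <<'E'
from h import *
obs(); w=cams.snapshot('wrist'); g=cv2.cvtColor(w,cv2.COLOR_BGR2GRAY).astype(int)
print([(r,int(g[r,310:345].mean())) for r in range(90,125,2)])
s=cams.snapshot('side').astype(int); a=cv2.imread('pics/aim_side_raw.png').astype(int)
d=np.abs(s-a)[110:210,240:400].max(2); print('side diff mean',d.mean(),(d>40).sum())
E
```

```text
{'clock': np.float64(59.2), 'tool_pos': array([ 0.5256, -0.1073,  0.1335]), 'orientation': array([ 1.799936e+02,  1.000000e-04, -9.320010e+01]), 'force': array([ 0.1793,  0.1389, -2.3699]), 'opening': np.float64(0.036), 'gripper_force': np.float64(29.9988), 'joint_pos': array([ 9.40470e+00,  1.22741e+01, -2.41191e+01, -1.80000e-03,
       -5.36131e+01, -1.26037e+01])}
[(90, 132), (92, 131), (94, 132), (96, 131), (98, 131), (100, 131), (102, 131), (104, 132), (106, 128), (108, 85), (110, 91), (112, 99), (114, 100), (116, 101), (118, 101), (120, 102), (122, 103), (124, 104)]
side diff mean 2.9021875 0
```

Aim held unmoved from 51.5 to 59.2 s. Carrying the thermometer back to the mat, aligned with it.

Request:
play_rows(motion=[{"x": 0, "y": 0, "z": -0.5, "rx": 0, "ry": 0, "rz": -0.5}, {"x": 0, "y": 0, "z": -0.5, "rx": 0, "ry": 0, "rz": -0.5}, {"x": 0, "y": 0, "z": 0, "rx": 0, "ry": 0, "rz": -0.53}, {"x": 0.78, "y": 0.75, "z": 0, "rx": 0, "ry": 0, "rz": 0}, {"x": 0.78, "y": 0.75, "z": 0, "rx": 0, "ry": 0, "rz": 0}, {"x": 0.78, "y": 0.75, "z": 0, "rx": 0, "ry": 0, "rz": 0}, {"x": 0.78, "y": 0.75, "z": 0, "rx": 0, "ry": 0, "rz": 0}, {"x": 0.78, "y": 0.75, "z": 0, "rx": 0, "ry": 0, "rz": 0}, {"x": 0.78, "y": 0.75, "z": 0, "rx": 0, "ry": 0, "rz": 0}, {"x": 0.78, "y": 0.76, "z": 0, "rx": 0, "ry": 0, "rz": 0}, {"x": 0.78, "y": 0.76, "z": 0, "rx": 0, "ry": 0, "rz": 0}, {"x": 0.78, "y": 0.76, "z": 0, "rx": 0, "ry": 0, "rz": 0}, {"x": 0.78, "y": 0.76, "z": 0, "rx": 0, "ry": 0, "rz": 0}, {"x": 0, "y": 0, "z": 0, "rx": 0, "ry": 0, "rz": 0}, {"x": 0, "y": 0, "z": 0.8, "rx": 0, "ry": 0, "rz": 0}, {"x": 0, "y": 0, "z": 0.8, "rx": 0, "ry": 0, "rz": 0}, {"x": 0, "y": 0, "z": 0.8, "rx": 0, "ry": 0, "rz": 0}, {"x": 0, "y": 0, "z": 0.8, "rx": 0, "ry": 0, "rz": 0}, {"x": 0, "y": 0, "z": 0, "rx": 0, "ry": 0, "rz": 0}, {"x": 0, "y": 0, "z": 0, "rx": 0, "ry": 0, "rz": 0}])

```text
clock: 61.8
tool_pos: [0.3477, -0.3118, 0.0792]
orientation: [-180.0, -0.0, -87.0]
force: [0.2, 0.4, -1.3]
opening: 0.0362
gripper_force: 30.0
```

```bash
python3 - <<'E'
from h import *
o=obs(); c=cal('wrist'); w=cams.snapshot('wrist'); cv2.imwrite('pics/w10_raw.png',w); g=cv2.cvtColor(w,cv2.COLOR_BGR2GRAY).astype(int)
print([(r,int(g[r,310:345].mean())) for r in range(84,125,2)])
h=cv2.cvtColor(w,cv2.COLOR_BGR2HSV); m=cv2.inRange(h,(8,80,60),(25,255,255)); m[210:]=0; m[:,:230]=0; m[:,420:]=0
b=max(cv2.findContours(m,0,2)[0],key=cv2.contourArea); print(b[:,0].min(0),b[:,0].max(0))
for r in range(60,180,20):
    u=np.nonzero(m[r])[0]
    if len(u)>3: print(r,plane(c,u[0],r,.004)[:2],plane(c,u[-1],r,.004)[:2])
E
```

```text
{'clock': np.float64(61.8), 'tool_pos': array([ 0.3477, -0.3118,  0.0792]), 'orientation': array([-1.799754e+02, -2.320000e-02, -8.704880e+01]), 'force': array([ 0.156 ,  0.3964, -1.2934]), 'opening': np.float64(0.0362), 'gripper_force': np.float64(29.9988), 'joint_pos': array([-1.76261e+01,  9.96970e+00, -3.61460e+01,  1.88000e-02,
       -4.38532e+01,  2.05637e+01])}
[(84, 128), (86, 125), (88, 121), (90, 119), (92, 119), (94, 119), (96, 122), (98, 122), (100, 121), (102, 123), (104, 125), (106, 125), (108, 88), (110, 90), (112, 98), (114, 100), (116, 100), (118, 101), (120, 102), (122, 103), (124, 104)]
[262  72] [387 209]
80 [ 0.3904 -0.3922] [ 0.3128 -0.3962]
100 [ 0.3897 -0.3801] [ 0.3116 -0.3842]
120 [ 0.3895 -0.3676] [ 0.3111 -0.3718]
140 [ 0.3888 -0.3549] [ 0.3105 -0.359 ]
160 [ 0.388  -0.3418] [ 0.31   -0.3459]
```

Request:
play_rows(motion=[{"x": 0, "y": 0.02, "z": 0.8, "rx": 0, "ry": 0, "rz": 0}, {"x": 0, "y": 0, "z": 0.8, "rx": 0, "ry": 0, "rz": 0}, {"x": 0, "y": 0, "z": 0.6, "rx": 0, "ry": 0, "rz": 0}, {"x": 0, "y": 0, "z": 0.35, "rx": 0, "ry": 0, "rz": 0}, {"x": 0, "y": 0, "z": 0.2, "rx": 0, "ry": 0, "rz": 0}, {"x": 0, "y": 0, "z": 0, "rx": 0, "ry": 0, "rz": 0}, {"x": 0, "y": 0, "z": 0, "rx": 0, "ry": 0, "rz": 0}])

```text
clock: 62.72
tool_pos: [0.3472, -0.3118, 0.0102]
orientation: [-180.0, -0.0, -87.1]
force: [0.0, -0.2, -1.4]
opening: 0.0357
gripper_force: 30.0
```

Request:
play_rows(motion=[{"x": 0, "y": 0, "z": 0, "rx": 0, "ry": 0, "rz": 0}, {"x": 0, "y": 0, "z": 0, "rx": 0, "ry": 0, "rz": 0}, {"x": 0, "y": 0, "z": 0, "rx": 0, "ry": 0, "rz": 0}, {"x": 0, "y": 0, "z": 0, "rx": 0, "ry": 0, "rz": 0}], fingers=0.4)

```text
clock: 63.22
tool_pos: [0.3469, -0.3117, 0.0099]
orientation: [-180.0, -0.0, -87.1]
force: [0.2, -0.0, 0.5]
opening: 0.0609
gripper_force: 0.0
```

Request:
play_rows(motion=[{"x": 0, "y": 0, "z": -0.5, "rx": 0, "ry": 0, "rz": 0}, {"x": 0, "y": 0, "z": -1, "rx": 0, "ry": 0, "rz": 0}, {"x": 0, "y": 0, "z": -1, "rx": 0, "ry": 0, "rz": 0}, {"x": 0, "y": 0, "z": -1, "rx": 0, "ry": 0, "rz": 0}, {"x": 0, "y": 0, "z": -1, "rx": 0, "ry": 0, "rz": 0}, {"x": 0, "y": 0, "z": -1, "rx": 0, "ry": 0, "rz": 0}, {"x": -0.8, "y": -0.5, "z": -0.8, "rx": 0, "ry": 0, "rz": 0}, {"x": -0.8, "y": -0.5, "z": -0.8, "rx": 0, "ry": 0, "rz": 0}, {"x": -0.8, "y": -0.5, "z": -0.8, "rx": 0, "ry": 0, "rz": 0}, {"x": -0.8, "y": -0.5, "z": -0.8, "rx": 0, "ry": 0, "rz": 0}, {"x": 0, "y": 0, "z": -1, "rx": 0, "ry": 0, "rz": 0}, {"x": 0, "y": 0, "z": -1, "rx": 0, "ry": 0, "rz": 0}, {"x": 0, "y": 0, "z": 0, "rx": 0, "ry": 0, "rz": 0}, {"x": 0, "y": 0, "z": 0, "rx": 0, "ry": 0, "rz": 0}])

```text
clock: 64.97
tool_pos: [0.3922, -0.2291, 0.2774]
orientation: [-180.0, 0.0, -87.1]
force: [0.1, -0.4, -0.0]
opening: 0.0616
gripper_force: 0.0
```

```bash
python3 - <<'E'
from h import *
o=obs(); c=cal('wrist'); w=cams.snapshot('wrist'); cv2.imwrite('pics/w11_raw.png',w)
h=cv2.cvtColor(w,cv2.COLOR_BGR2HSV); g=h[...,2].astype(int)
m=cv2.inRange(h,(8,80,50),(25,255,255)); q=[proj(c,p) for p in((.3468+.05,-.3046-.11,.004),(.3468-.055,-.3046+.11,.004))]
x0,y0=np.maximum(np.min(q,0).astype(int),0);x1,y1=np.max(q,0).astype(int)
print(x0,y0,x1,y1)
m2=np.zeros_like(m); m2[y0:y1,x0:x1]=m[y0:y1,x0:x1]
b=max(cv2.findContours(cv2.morphologyEx(m2,cv2.MORPH_CLOSE,np.ones((5,5))),0,2)[0],key=cv2.contourArea)
R=cv2.minAreaRect(b); print('mat',R,plane(c,*R[0],.004))
# thermometer = non-cork inside mat
f=np.zeros_like(m); cv2.fillPoly(f,[cv2.boxPoints(R).astype(int)],255); f=cv2.erode(f,np.ones((5,5)))
t=cv2.morphologyEx(f&~m,cv2.MORPH_OPEN,np.ones((5,5)))
b=max(cv2.findContours(t,0,2)[0],key=cv2.contourArea); R=cv2.minAreaRect(b); bx=cv2.boxPoints(R); print('therm',R)
for p in bx: print(plane(c,*p,.034))
E
```

```text
{'clock': np.float64(64.975), 'tool_pos': array([ 0.3922, -0.2291,  0.2774]), 'orientation': array([-1.79983e+02,  1.89000e-02, -8.70901e+01]), 'force': array([ 0.1265, -0.3682, -0.0404]), 'opening': np.float64(0.0616), 'gripper_force': np.float64(0.0), 'joint_pos': array([-5.33340e+00, -2.74870e+00, -2.08713e+01, -2.23000e-02,
       -7.18633e+01,  8.25020e+00])}
328 0 402 194
mat ((366.4999694824219, 95.99998474121094), (68.99998474121094, 165.99996948242188), -0.0) [ 0.3463 -0.3103  0.004 ]
therm ((345.4999694824219, 115.49999237060547), (24.999996185302734, 120.99998474121094), 0.0)
[ 0.381  -0.2188  0.034 ]
[ 0.3886 -0.3492  0.034 ]
[ 0.3621 -0.3505  0.034 ]
[ 0.3523 -0.2203  0.034 ]
```

```bash
python3 - <<'E'
from h import *
c=cal('wrist'); w=cv2.imread('pics/w11_raw.png'); h=cv2.cvtColor(w,cv2.COLOR_BGR2HSV)
for y in(-.36,-.33,-.30,-.26,-.24):
    xs=np.arange(.395,.295,-.005); P=[proj(c,(x-(y+.3046)*.05,y,.034)) for x in xs]
    print(y,[f"{x:.3f}:{'C' if s[1]>110 else 'g'}{s[2]}" for x,p in zip(xs,P) for s in[h[int(p[1]),int(p[0])]]])
xs=.3468; print([(round(y,3),h[int(p[1]),int(p[0])][1:].tolist()) for y in np.arange(-.41,-.2,.008) for p in[proj(c,(xs-(y+.3046)*.05,y,.034))] if p[1]>0])
E
```

```text
-0.36 ['0.395:g128', '0.390:g123', '0.385:C117', '0.380:C126', '0.375:C121', '0.370:C132', '0.365:C127', '0.360:C120', '0.355:C128', '0.350:C121', '0.345:C113', '0.340:C118', '0.335:C117', '0.330:C119', '0.325:C129', '0.320:C131', '0.315:C120', '0.310:g147', '0.305:g144', '0.300:g142', '0.295:g130']
-0.33 ['0.395:g130', '0.390:g78', '0.385:g87', '0.380:g88', '0.375:g85', '0.370:g83', '0.365:g82', '0.360:g75', '0.355:C123', '0.350:C162', '0.345:C169', '0.340:C152', '0.335:C174', '0.330:C169', '0.325:C179', '0.320:C188', '0.315:C181', '0.310:g183', '0.305:g183', '0.300:g178', '0.295:g180']
-0.3 ['0.395:g164', '0.390:g108', '0.385:g126', '0.380:g123', '0.375:g129', '0.370:g131', '0.365:g130', '0.360:g112', '0.355:C183', '0.350:C200', '0.345:C182', '0.340:C179', '0.335:C183', '0.330:C170', '0.325:C174', '0.320:C182', '0.315:C197', '0.310:g189', '0.305:g186', '0.300:g186', '0.295:g186']
-0.26 ['0.395:g86', '0.390:g132', '0.385:g88', '0.380:g35', '0.375:g29', '0.370:g129', '0.365:g121', '0.360:C123', '0.355:C202', '0.350:C196', '0.345:C179', '0.340:C191', '0.335:C185', '0.330:C152', '0.325
[... 566 characters left out ...]
at64(-0.362), [163, 108]), (np.float64(-0.354), [149, 120]), (np.float64(-0.346), [139, 149]), (np.float64(-0.338), [141, 146]), (np.float64(-0.33), [139, 173]), (np.float64(-0.322), [146, 173]), (np.float64(-0.314), [144, 186]), (np.float64(-0.306), [134, 183]), (np.float64(-0.298), [139, 174]), (np.float64(-0.29), [136, 189]), (np.float64(-0.282), [141, 173]), (np.float64(-0.274), [135, 183]), (np.float64(-0.266), [130, 190]), (np.float64(-0.258), [137, 180]), (np.float64(-0.25), [136, 172]), (np.float64(-0.242), [127, 187]), (np.float64(-0.234), [133, 190]), (np.float64(-0.226), [141, 188]), (np.float64(-0.218), [141, 196]), (np.float64(-0.21), [16, 186]), (np.float64(-0.202), [14, 185])]
```

The thermometer was knocked about 3 cm aside after release. Measuring it anew (numerically).

```bash
python3 - <<'E'
from h import *
c=cal('wrist'); w=cams.snapshot('wrist'); cv2.imwrite('pics/w12_raw.png',w); h=cv2.cvtColor(w,cv2.COLOR_BGR2HSV)
u0,v0=proj(c,(.376,-.31,.034)).astype(int); print('mid',u0,v0)
# right border: first cork pixel; left border: first bright pixel
for v in range(20,215,8):
    r=next((u for u in range(u0,u0+60) if h[v,u,1]>90),None)
    row=' '.join(f'{x}' for x in h[v,u0-26:u0+22:2,2])
    print(v, plane(c,r,v,.034)[:2] if r else None, '|',row)
print('col',[(v,h[v,u0,1],h[v,u0,2]) for v in range(20,90,3)])
E
```

```text
mid 342 93
20 [ 0.3809 -0.3836] | 125 124 125 127 125 126 125 121 96 101 110 124 121 119 132 145 143 136 131 131 128 133 138 127
28 [ 0.3804 -0.376 ] | 128 126 127 129 127 126 128 127 97 103 108 109 134 132 129 122 120 115 115 94 109 132 128 125
36 [ 0.3799 -0.3682] | 123 128 126 126 125 128 128 128 99 95 104 115 119 124 117 116 118 119 121 113 118 129 114 119
44 [ 0.3794 -0.3605] | 127 124 130 127 130 125 125 124 115 113 125 132 124 123 130 134 133 124 128 129 113 116 124 131
52 [ 0.3789 -0.3526] | 125 129 125 128 127 125 127 128 100 109 126 129 114 111 98 117 113 114 117 115 118 123 119 119
60 [ 0.3603 -0.3456] | 131 124 128 129 130 87 66 75 86 80 86 84 87 83 86 84 87 85 87 79 83 89 134 132
68 [ 0.3597 -0.3376] | 126 126 128 125 131 71 69 78 80 85 84 83 82 82 83 87 88 86 86 87 75 88 130 128
76 [ 0.3602 -0.3294] | 125 128 128 131 120 60 69 84 88 83 87 86 89 80 88 80 85 85 88 81 75 83 113 105
84 [ 0.3606 -0.3211] | 181 183 175 128 116 51 75 87 88 84 83 85 86 85 83 80 87 79 85 77 71 155 189 198
92 [ 0.36   -0.3129] | 185 182 182 185 168 56 74 81 84 85 79 90 80 82 86 81 89 84 84 78 90 
[... 1835 characters left out ...]
t8(142)), (32, np.uint8(147), np.uint8(134)), (35, np.uint8(152), np.uint8(121)), (38, np.uint8(147), np.uint8(123)), (41, np.uint8(136), np.uint8(116)), (44, np.uint8(139), np.uint8(123)), (47, np.uint8(145), np.uint8(118)), (50, np.uint8(147), np.uint8(123)), (53, np.uint8(152), np.uint8(106)), (56, np.uint8(17), np.uint8(75)), (59, np.uint8(12), np.uint8(83)), (62, np.uint8(6), np.uint8(80)), (65, np.uint8(17), np.uint8(88)), (68, np.uint8(6), np.uint8(82)), (71, np.uint8(18), np.uint8(86)), (74, np.uint8(12), np.uint8(84)), (77, np.uint8(6), np.uint8(83)), (80, np.uint8(12), np.uint8(87)), (83, np.uint8(6), np.uint8(82)), (86, np.uint8(6), np.uint8(83)), (89, np.uint8(13), np.uint8(81))]
```

Request:
play_rows(motion=[{"x": 0, "y": 0, "z": 0, "rx": 0, "ry": 0, "rz": 0.65}, {"x": 0.8, "y": 0.2, "z": 0.9, "rx": 0, "ry": 0, "rz": 0}, {"x": 0.8, "y": 0.2, "z": 0.9, "rx": 0, "ry": 0, "rz": 0}, {"x": 0.71, "y": 0.22, "z": 0.9, "rx": 0, "ry": 0, "rz": 0}, {"x": 0, "y": 0, "z": 1, "rx": 0, "ry": 0, "rz": 0}, {"x": 0, "y": 0, "z": 1, "rx": 0, "ry": 0, "rz": 0}, {"x": 0, "y": 0, "z": 1, "rx": 0, "ry": 0, "rz": 0}, {"x": 0, "y": 0, "z": 1, "rx": 0, "ry": 0, "rz": 0}, {"x": 0, "y": 0, "z": 1, "rx": 0, "ry": 0, "rz": 0}, {"x": 0, "y": 0, "z": 1, "rx": 0, "ry": 0, "rz": 0}, {"x": 0, "y": 0, "z": 1, "rx": 0, "ry": 0, "rz": 0}, {"x": 0, "y": 0, "z": 0.6, "rx": 0, "ry": 0, "rz": 0}, {"x": 0, "y": 0, "z": 0.4, "rx": 0, "ry": 0, "rz": 0}, {"x": 0, "y": 0, "z": 0, "rx": 0, "ry": 0, "rz": 0}, {"x": 0, "y": 0, "z": 0, "rx": 0, "ry": 0, "rz": 0}], fingers=1)

```text
clock: 66.95
tool_pos: [0.3778, -0.2872, 0.0102]
orientation: [-180.0, -0.0, -89.7]
force: [-0.2, -0.9, 0.1]
opening: 0.0876
gripper_force: 0.0
```

Request:
play_rows(motion=[{"x": 0, "y": 0, "z": 0, "rx": 0, "ry": 0, "rz": 0}, {"x": 0, "y": 0, "z": 0, "rx": 0, "ry": 0, "rz": 0}, {"x": 0, "y": 0, "z": 0, "rx": 0, "ry": 0, "rz": 0}, {"x": 0, "y": 0, "z": 0, "rx": 0, "ry": 0, "rz": 0}, {"x": 0, "y": 0, "z": 0, "rx": 0, "ry": 0, "rz": 0}, {"x": 0, "y": 0, "z": 0, "rx": 0, "ry": 0, "rz": 0}, {"x": 0, "y": 0, "z": 0, "rx": 0, "ry": 0, "rz": 0}], fingers=-1)

```text
clock: 67.82
tool_pos: [0.3775, -0.2871, 0.0098]
orientation: [180.0, 0.0, -89.7]
force: [0.4, 0.5, -0.6]
opening: 0.0358
gripper_force: 30.0
```

Request:
play_rows(motion=[{"x": 0, "y": 0, "z": -0.6, "rx": 0, "ry": 0, "rz": 0}, {"x": 0, "y": 0, "z": -0.8, "rx": 0, "ry": 0, "rz": 0}, {"x": 0, "y": 0, "z": -0.8, "rx": 0, "ry": 0, "rz": -0.65}, {"x": 0, "y": 0, "z": -0.6, "rx": 0, "ry": 0, "rz": 0}, {"x": 0, "y": 0, "z": 0, "rx": 0, "ry": 0, "rz": 0}, {"x": 0, "y": 0, "z": 0, "rx": 0, "ry": 0, "rz": 0}])

```text
clock: 68.58
tool_pos: [0.377, -0.2869, 0.0791]
orientation: [180.0, 0.0, -87.1]
force: [0.1, 0.3, -1.9]
opening: 0.0354
gripper_force: 30.0
```

```bash
python3 - <<'E'
from h import *
o=obs(); c=cal('wrist'); w=cams.snapshot('wrist'); g=cv2.cvtColor(w,cv2.COLOR_BGR2HSV)
print([(r,int(g[r,310:345,1].mean()),int(g[r,310:345,2].mean())) for r in range(84,125,2)])
E
```

```text
{'clock': np.float64(68.575), 'tool_pos': array([ 0.377 , -0.2869,  0.0791]), 'orientation': array([ 1.799511e+02,  3.020000e-02, -8.709970e+01]), 'force': array([ 0.1095,  0.3282, -1.946 ]), 'opening': np.float64(0.0354), 'gripper_force': np.float64(29.9995), 'joint_pos': array([-1.33997e+01,  1.06279e+01, -3.52647e+01, -2.19000e-02,
       -4.41629e+01,  1.63157e+01])}
[(84, 138, 151), (86, 136, 154), (88, 138, 155), (90, 138, 156), (92, 137, 155), (94, 138, 155), (96, 137, 153), (98, 138, 149), (100, 138, 142), (102, 140, 139), (104, 138, 139), (106, 138, 143), (108, 138, 147), (110, 140, 152), (112, 99, 118), (114, 10, 83), (116, 8, 93), (118, 6, 100), (120, 6, 101), (122, 7, 101), (124, 6, 102)]
```

Request:
play_rows(motion=[{"x": 0.49, "y": 0.62, "z": 0, "rx": 0, "ry": 0, "rz": 0}, {"x": 0.49, "y": 0.62, "z": 0, "rx": 0, "ry": 0, "rz": 0}, {"x": 0, "y": 0, "z": 0, "rx": 0, "ry": 0, "rz": 0}, {"x": 0, "y": 0, "z": 0.8, "rx": 0, "ry": 0, "rz": 0}, {"x": 0, "y": 0, "z": 0.8, "rx": 0, "ry": 0, "rz": 0}, {"x": 0, "y": 0, "z": 0.6, "rx": 0, "ry": 0, "rz": 0}, {"x": 0, "y": 0, "z": 0.35, "rx": 0, "ry": 0, "rz": 0}, {"x": 0, "y": 0, "z": 0.2, "rx": 0, "ry": 0, "rz": 0}, {"x": 0, "y": 0, "z": 0, "rx": 0, "ry": 0, "rz": 0}, {"x": 0, "y": 0, "z": 0, "rx": 0, "ry": 0, "rz": 0}])

```text
clock: 69.88
tool_pos: [0.3482, -0.3133, 0.0115]
orientation: [-180.0, -0.0, -87.1]
force: [0.5, -0.2, -1.8]
opening: 0.0357
gripper_force: 30.0
```

Request:
play_rows(motion=[{"x": 0, "y": 0, "z": 0, "rx": 0, "ry": 0, "rz": 0}, {"x": 0, "y": 0, "z": 0, "rx": 0, "ry": 0, "rz": 0}, {"x": 0, "y": 0, "z": 0, "rx": 0, "ry": 0, "rz": 0}, {"x": 0, "y": 0, "z": 0, "rx": 0, "ry": 0, "rz": 0}], fingers=0.4)

```text
clock: 70.38
tool_pos: [0.3479, -0.3132, 0.0112]
orientation: [-180.0, -0.0, -87.1]
force: [-0.4, -0.3, -0.2]
opening: 0.0607
gripper_force: 0.0
```

Request:
play_rows(motion=[{"x": 0, "y": 0, "z": -0.5, "rx": 0, "ry": 0, "rz": 0}, {"x": 0, "y": 0, "z": -1, "rx": 0, "ry": 0, "rz": 0}, {"x": 0, "y": 0, "z": -1, "rx": 0, "ry": 0, "rz": 0}, {"x": 0, "y": 0, "z": -1, "rx": 0, "ry": 0, "rz": 0}, {"x": 0, "y": 0, "z": -1, "rx": 0, "ry": 0, "rz": 0}, {"x": 0, "y": 0, "z": -1, "rx": 0, "ry": 0, "rz": 0}, {"x": -0.8, "y": -0.5, "z": -0.8, "rx": 0, "ry": 0, "rz": 0}, {"x": -0.8, "y": -0.5, "z": -0.8, "rx": 0, "ry": 0, "rz": 0}, {"x": -0.8, "y": -0.5, "z": -0.8, "rx": 0, "ry": 0, "rz": 0}, {"x": -0.8, "y": -0.5, "z": -0.8, "rx": 0, "ry": 0, "rz": 0}, {"x": 0, "y": 0, "z": -1, "rx": 0, "ry": 0, "rz": 0}, {"x": 0, "y": 0, "z": -1, "rx": 0, "ry": 0, "rz": 0}, {"x": 0, "y": 0, "z": 0, "rx": 0, "ry": 0, "rz": 0}, {"x": 0, "y": 0, "z": 0, "rx": 0, "ry": 0, "rz": 0}, {"x": 0, "y": 0, "z": 0, "rx": 0, "ry": 0, "rz": 0}, {"x": 0, "y": 0, "z": 0, "rx": 0, "ry": 0, "rz": 0}, {"x": 0, "y": 0, "z": 0, "rx": 0, "ry": 0, "rz": 0}, {"x": 0, "y": 0, "z": 0, "rx": 0, "ry": 0, "rz": 0}])

```text
clock: 72.62
tool_pos: [0.3936, -0.2307, 0.2784]
orientation: [180.0, 0.0, -87.1]
force: [0.6, 0.2, 0.4]
opening: 0.0611
gripper_force: 0.0
```

```bash
python3 - <<'E'
from h import *
obs(); c=cal('wrist'); w=cams.snapshot('wrist'); cv2.imwrite('pics/w13_raw.png',w); h=cv2.cvtColor(w,cv2.COLOR_BGR2HSV)
for y in(-.36,-.33,-.30,-.26,-.24):
    xs=np.arange(.395,.295,-.002); s=''.join('C' if h[int(p[1]),int(p[0])][1]>90 else ('.' if h[int(p[1]),int(p[0])][2]>115 else '#') for x in xs for p in[proj(c,(x-(y+.3046)*.05,y,.034))]); print(y,s)
u0=int(proj(c,(.347,-.30,.034))[0])
print([(round(float(plane(c,u0,v,.034)[1]),3),int(h[v,u0,1]),int(h[v,u0,2])) for v in range(10,60,3)])
# plate check: side view compared with the aiming view, plate region
s=cams.snapshot('side').astype(int); a=cv2.imread('pics/aim_side_raw.png').astype(int); print('plate diff',(np.abs(s-a)[140:175,243:288].max(2)>40).sum())
E
```

```text
{'clock': np.float64(72.625), 'tool_pos': array([ 0.3936, -0.2307,  0.2784]), 'orientation': array([ 1.799788e+02,  3.400000e-03, -8.708130e+01]), 'force': array([0.5966, 0.1596, 0.3868]), 'opening': np.float64(0.0611), 'gripper_force': np.float64(0.0), 'joint_pos': array([-5.51910e+00, -2.54710e+00, -2.05608e+01, -2.00000e-04,
       -7.20078e+01,  8.43790e+00])}
-0.36 ....#CCCCCCCCCC##################CCCCCCCC..........
-0.33 ....#CCCCCCCCCC##########.......#CCCCCCCC..........
-0.3 .....CCCCCCCCCC###.............##CCCCCCCC..........
-0.26 .....CCCCCCCCCC####............###CCCCCCC..........
-0.24 .....CCCCCCCCCCC##################CCCCCCC..........
[(-0.397, 19, 124), (-0.394, 16, 128), (-0.391, 144, 119), (-0.388, 140, 126), (-0.385, 142, 138), (-0.382, 141, 128), (-0.379, 152, 126), (-0.377, 138, 118), (-0.374, 12, 83), (-0.371, 6, 81), (-0.368, 12, 82), (-0.365, 13, 81), (-0.362, 9, 82), (-0.359, 18, 86), (-0.356, 3, 79), (-0.353, 6, 84), (-0.35, 3, 84)]
plate diff 76
```

```bash
python3 - <<'E'
from h import *
c=cal('scene'); w=cams.snapshot('scene'); g=cv2.cvtColor(w,cv2.COLOR_BGR2GRAY)
for n,p in dict(C=(.5137,.1355),B=(.448,.0955),A=(.3888,.1505),gapCB=(.481,.12),plate=(.47,.02),disc=(.535,.0478)).items():
    u,v=proj(c,(*p,.084 if n in'ABC' else .07)); print(n,g[int(v)-1:int(v)+2,int(u)-1:int(u)+2].mean().round())
from plant import workorder
print(workorder.close_job())
E
```

```text
C 167.0
B 169.0
A 169.0
gapCB 162.0
plate 242.0
disc 74.0
the job is handed in; nothing more can be done
None
```

I handed the job in at about 73 s: the three blanks lie flat, lino up, side by side on the plate and clear of the disc; the thermometer was held on the disc at about 10 cm for over 7 s. It was knocked about 3 cm aside after I first laid it down, so I put it back flat, right way up and lengthwise on the middle of its mat.

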